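# Fish a dropped nut out of the gap beside the router bed

## Task

A flat brass nut has dropped into the narrow gap beside the router bed, under the clear guard. Take the bent rod from its stand, hook it behind the nut and draw the nut gently along the gap, feeling your way along the uneven floor with the toe, until the nut drops out of the mouth into the blue tray; then hang the rod back in its stand. Keep the rod upright throughout, press only lightly (under 10 N) on bed and nut, touch the nut only with the rod, and leave everything else where it is.

Things in the scene. Friction and masses are not known exactly. Their poses are not given: they have to be found in the camera images.
- bed: Fixed router bed. Origin at bench level in the middle of the gap's mouth; x points into the gap, y left, z up. The gap runs along x from the open mouth (x 0) to its closed end (x 190 mm), 24 mm wide (y -12 to +12), between a spoilboard block (+y, 150 mm wide) and an 18 mm plywood wall (-y), both 90 mm high; open above except under the clear guard.
- gap_end (a point): Gap's floor at its closed end, always 36 mm above the bench; axes as the bed's. The floor, two rigid aluminium strips, slopes down from here at 0.02 to 0.06 rad to bed x 95 mm; the outer strip, bent 0.12 rad up to 0.16 rad down against the inner one, goes on to the mouth, 9 to 44 mm above the bench. The slopes differ each time and are not reported: feel for the floor.
- guard (a point): Middle of the underside of the fixed clear guard that roofs the gap's inner end: 60 mm along the gap (bed x 130 to 190 mm), 60 mm wide, 5 mm thick, underside 90 mm above the bench, 3 mm screw heads on top. Axes as the bed's.
- tray (a point): Middle of the floor of the blue catch tray fixed before the mouth: 96 mm along x (bed x -96 to 0), 100 mm wide, floor 4 mm and rims 16 mm above the bench, rims 3 mm thick, open towards the mouth. Axes as the bed's.
- rod: Bent steel rod, loose, 160 g. Origin on the shank's axis at the underside of the black collar (34 x 34 x 6 mm); z up through the orange handle (20 mm square, 6 to 62 mm above the origin); x the way the foot points. Bar 6 mm thick: shank down to z -77 mm, foot 55 mm along +x (centre lines), then a toe down to z -95 mm; the foot is 15 mm clear of a floor the toe stands on.
- rod_grip (a point): Centre of the rod's orange handle for grasping, 36 mm above the underside of the collar; axes as the rod's.
- rod_toe (a point): The lowest point of the rod's toe; axes as the rod's.
- nut: The flat brass nut, loose, 30 g: round, 20 mm in diameter, 6 mm high, lying flat on the gap's floor 30 to 52 mm from the closed end, under the clear guard. Origin: centre of its underside; z is its axis.
- nut_mid (a point): Centre of the nut, half-way up (3 mm above its underside).
- stand_seat (a point): Seat of the rod's fixed wooden stand, 105 mm above the bench: the rod's origin lies here when hung, shank and foot down in a slot 16 mm wide, along x, open at both ends (x -35 to +65 mm), its floor 97 mm below the seat; foot towards +x. The collar rests on the two uprights; 5 mm high lips around it form a 44 mm square, 5 mm of play each way.
- bit_case: Bystander, loose: blue and grey round case, 33 mm in diameter, 48 mm high, standing on the spoilboard. Origin: centre of its underside. Leave alone.
- screw_cup: Bystander, loose: yellow cup, 72 mm across, 60 mm high, on the bench. Origin: centre of its underside. Leave alone.
- wrench: Bystander, loose: wrench 160 mm long lying along its x on the bench. Leave alone.
- offcut: Bystander, loose: plywood offcut 90 x 60 x 18 mm on the bench. Origin: centre of its underside. Leave alone.
Things that resemble listed ones, but are neither listed nor needed, are in the scene too. What is shaped like the rod but turquoise is not meant.

How it is judged (in metres and radians):
On the way, in this order (a step that is already met when the one before it is completed fails the run):
1. the rod is lifted out of its stand (distance between rod and stand_seat above 0.1 m), for 0.1 s.
2. the rod's toe is down at the gap's inner end, close to the nut and below its top (z of rod_toe in the frame of nut below 0.005 m and horizontal distance between rod_toe and nut below 0.03 m and x of rod_toe in the frame of bed between 0.12 and 0.19 m and x of nut_mid in the frame of bed above 0.1 m), for 0.05 s.
3. the nut is out of the gap, in the tray (x of nut_mid in the frame of bed below -0.005 m and z of nut_mid in the frame of bed below 0.022 m), for 0.2 s.
At the end, for the whole second after the job is handed in: The nut lies at rest in the blue tray (its centre at least 5 mm outside the mouth and less than 22 mm above the bench) and the rod hangs at rest in its stand, released, its collar within 10 mm of the seat and upright within 0.08 rad (all of step 3 and x of nut_mid in the frame of bed above -0.096 m and y of nut_mid in the frame of bed between -0.05 and 0.05 m and linear speed of each of nut, rod below 0.02 m/s and distance between rod and stand_seat below 0.01 m and angle between rod's own z axis and vertical below 0.08 rad); the robot touches nothing.
It fails at once if the robot touches the nut itself (contact force between any of the fingers, the arm and nut above 0.3 N).
It fails at once if the rod presses on the bed, the guard, the gap's floor or the nut with more than 10 N (contact force between rod and bed above 10 N or contact force between rod and nut above 10 N).
It fails at once if a bystander is moved more than 25 mm (distance of any of bit_case, screw_cup, wrench, offcut from where it was at the start of the episode above 0.025 m).
It fails at once if the rod is forced over, leaning more than 0.12 rad (7 degrees) from upright (angle between rod's own z axis and vertical above 0.12 rad).
It also fails if it takes over 69 s, if anything falls off the work surface, if the arm or the gripper's body presses on something with over 40 N, if the wrist force passes 120 N, or if a joint passes its speed limit or range.

## Robot

A 6-joint arm with a two-finger parallel gripper is mounted at the origin on the work surface. World frame = base frame: x ahead of the robot, y to its left, z up, the work surface at z = 0. Lengths are in mm, angles in rad, forces in N, time in s.
With the tool pointing down it reaches from about 275 to 750 mm from the base axis. Payload 10.2 kg.
Tool frame: the origin (TCP) lies between the finger pads; the fingertips stand 11 mm ahead of it and the grasp point (between the pads) lies 8 mm behind it (ctrl.nose_length is the distance from the TCP to the fingertips, in mm); x points along the fingers, y is the direction in which the jaws open and shut, and the axes are right-handed (so a half turn about x gives the same grasp; the last joint's range is limited). The gripper opens to 85 mm and grips with 20 to 120 N. Pads are 22 mm wide; open, the fingers measure 114 mm over their backs; the gripper's body (76 mm by 85 mm) begins 54 mm behind the grasp point. The pads swing forward as they close: fully open they stand 13 mm farther back than shut.
Start: joints at [0.926, 0.313, 1.498, -0, 1.331, -0.223], TCP at [214.95, 478.986, 242.294] pointing down, gripper open.
Joint ranges: [-2.94, 2.94], [-0.97, 2.17], [0.19, 2.56], [-1.23, 4.37], [0.02, 3.11], [-2.88, 2.88]. Speed limits (rad/s): [2.39, 2.39, 3.01, 3.14, 3.14, 3.14].

## Interface

Orientations are given as a unit quaternion [w, x, y, z].
In Python, from rig import ctrl, capture, ticket gives the robot as it stands.
- The arm moves only by the tool step_arm, never from a script. Its argument "commands" is a list of rows, each a list of 2 entries, a list of its own where there are three numbers: the shift along the world's x, y, z normalised to -1 to 1, where 1 is 0.04 m, then the turn about the world's z normalised to -1 to 1, where 1 is 180 degrees. A call has 1 to 5 rows; each row shifts and turns the commanded pose from where the row before left it; what a row does not reach is not made up. A row lasts 1/10 s, in which the tool goes at most 50 mm and 8.59 degrees, less where a joint would pass 70% of its speed; a pose out of reach is approached as far as the arm can. A call with a number of a shift or a turn outside -1 to 1 is refused whole. A call with a gripper value outside its range is refused whole. "gripper" is the closure, from -1 (fully open) to 1 (shut), so that 0 is half open, set as the call begins (left out, the last holds). The fingers move at their own pace and stop on an object; "force" is the grip in N (left out, the last holds). Time passes only in rows, so rows that do not move let the fingers close. It gives the time, the measured TCP pose, the force and the opening at its end, in the units of the state.
- ctrl.sense(): the state, without advancing time (a new reading comes with each control period).
- capture(name): name is "side" or "top" or "wrist"; returns a dict with "image" (420x560x3 uint8, blue, green, red), "fov_y" (degrees; the focal length in pixels is half the picture's height over the tangent of half this angle, whatever the lens; pixels are square), "cx", "cy" (the principal point, pixels), "k1" (the pictures are not rectified: a ray, as slopes to the right and down, at radius r is drawn at 1 + k1 r^2 times it, then the intrinsics apply), "origin" and "orientation" of the camera in the world. Camera axes: x right, y down, z forward; pixel columns grow to the right and rows downward; lengths in mm; the calibration is good to about 2 mm. A picture is of the moment at which its call begins. There is no depth.
- ticket.finish_job(): hands the job in, once; it reports no verdict.
The state is a dict: "time_s": time; "joints": joint angles; "dq": joint speeds; "tau": joint torques, N m; "eef_pos": TCP position; "ee_rot": TCP orientation; "force": force on the tool from outside, world axes, zero at the start; "wrist_torque": the same for the moment, N m; "grip_width": opening from 0.0 (shut) to 1.0 (fully open).
Only numpy, scipy, OpenCV 4.12 (cv2) and the standard library are available. Lean on these libraries where they do the work, as an engineer would, in place of code of your own. Each camera call takes 0.05 s, during which the arm holds its last target.

## Working session

There is one attempt and no reset: what is moved stays moved. The work goes in short steps, Python scripts to look and compute and a tool call to move; the robot and the scene stay as the last step left them, time stands still between calls to the robot, and variables do not carry over. Pictures are saved under pics/ and viewed, and the job is handed in when it is done.

Besides the shell and the picture viewer there is one more tool, called after ">>>" in YAML: its name, and indented under it one key for each argument. step_arm: Moves the arm, as the interface text tells. Its arguments: {"type":"object","properties":{"commands":{"type":"array","items":{"type":"array"}},"gripper":{"type":"number"},"force":{"type":"number"}},"required":["commands"]}

```bash
ls; mkdir -p pics; python3 - <<'E'
from rig import ctrl,capture,ticket
import cv2,json
print(ctrl.sense(), ctrl.nose_length)
for n in("side","top","wrist"):
    c=capture(n); cv2.imwrite(f"pics/{n}0.png",c["image"])
    print(n,{k:v for k,v in c.items() if k!="image"})
E
```

```text
pics
{'time_s': 0.0, 'joints': array([ 9.25612980e-01,  3.13444336e-01,  1.49844326e+00, -3.69617537e-05,
        1.33101152e+00, -2.23426163e-01]), 'dq': array([-2.57150788e-05,  7.82554402e-04,  4.90645892e-04, -2.07802493e-03,
        8.90326023e-04,  1.55636532e-04]), 'tau': array([-1.17705789e-03, -4.12250662e+01, -2.59745389e+01, -2.69604134e-04,
        4.15256945e-03,  1.34569527e-05]), 'eef_pos': array([214.79375396, 478.77543951, 241.73564535]), 'ee_rot': array([ 0.69126018,  0.14758352,  0.69162587, -0.14843225]), 'force': array([0.37726695, 0.06461099, 0.11899911]), 'wrist_torque': array([ 0.00739868, -0.01489743, -0.00854237]), 'grip_width': 1.0009130842644416} 11.0
side {'fov_y': 51.399106145949766, 'cx': 281.2916693317892, 'cy': 201.3050493688499, 'k1': 0.019140614945304963, 'origin': array([449.0733929 , 869.79957532, 946.37714588]), 'orientation': array([ 0.0069393 , -0.02411385,  0.92274488, -0.38459362])}
top {'fov_y': 54.560968729333055, 'cx': 284.04081338132727, 'cy': 208.818696228639, 'k1': -0.0975096625384063, 'origin': array([ 290.50859507,   32.68487198, 1175.19600694]), 'orientation': array([-0.05812541,  0.70725071, -0.70258734,  0.05281014])}
wrist {'fov_y': 69.3780693424697, 'cx': 281.7724968580843, 'cy': 207.7794204031585, 'k1': -0.059600686041760866, 'origin': array([155.63385502, 506.4010462 , 373.60459218]), 'orientation': array([0.1126779 , 0.83217911, 0.53818718, 0.07166712])}
```

View pics/side0.png

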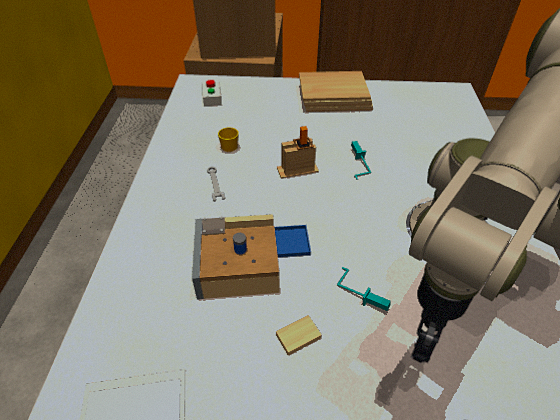

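View pics/top0.png

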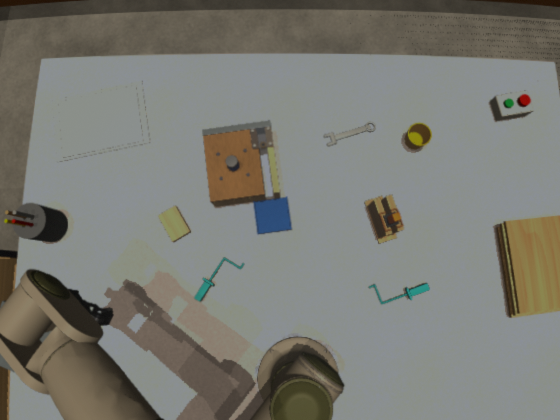

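View pics/wrist0.png

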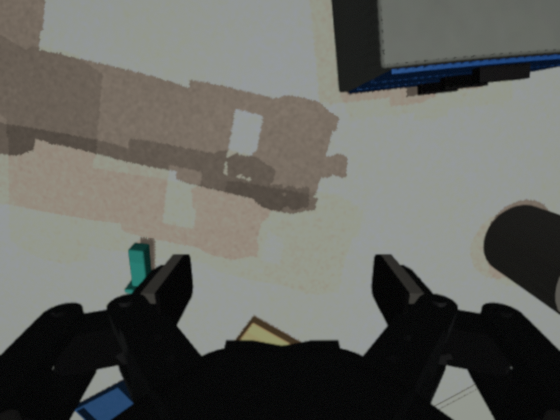

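```bash
cat > h.py <<'E'
import numpy as np,cv2
from scipy.spatial.transform import Rotation as R
def cam(c):
    f=210/np.tan(np.radians(c["fov_y"])/2)
    q=c["orientation"]; return f,R.from_quat([q[1],q[2],q[3],q[0]]).as_matrix(),np.array(c["origin"])
def ray(c,u,v):
    f,Rm,o=cam(c); d=np.array([(u-c["cx"])/f,(v-c["cy"])/f]); s=d.copy()
    for _ in range(30): s=d/(1+c["k1"]*(s@s))
    r=Rm@np.array([s[0],s[1],1]); return o,r/np.linalg.norm(r)
def onz(c,u,v,z):
    o,r=ray(c,u,v); return o+r*(z-o[2])/r[2]
def proj(c,P):
    f,Rm,o=cam(c); p=Rm.T@(np.asarray(P,float)-o); s=p[:2]/p[2]; s=s*(1+c["k1"]*(s@s))
    return s[0]*f+c["cx"],s[1]*f+c["cy"]
def tri(rs):
    A=np.zeros((3,3));b=np.zeros(3)
    for o,r in rs:
        M=np.eye(3)-np.outer(r,r);A+=M;b+=M@o
    p=np.linalg.solve(A,b); return p,[np.linalg.norm((np.eye(3)-np.outer(r,r))@(p-o)) for o,r in rs]
def crop(img,x0,y0,w,h,s,name):
    k=cv2.resize(img[y0:y0+h,x0:x0+w],None,fx=s,fy=s,interpolation=cv2.INTER_CUBIC)
    for i in range(0,w,10):
        cv2.line(k,(i*s,0),(i*s,6 if i%50 else 14),(0,0,255),1)
    for i in range(0,h,10):
        cv2.line(k,(0,i*s),(6 if i%50 else 14,i*s),(0,0,255),1)
    cv2.imwrite(name,k)
E
python3 - <<'E'
from h import *
t=cv2.imread("pics/top0.png");s=cv2.imread("pics/side0.png")
crop(t,190,110,110,130,5 if 0 else 4,"pics/t_bed.png")
crop(t,350,180,70,70,8,"pics/t_stand.png")
crop(s,180,200,140,110,5,"pics/s_bed.png")
crop(s,260,110,70,80,7,"pics/s_stand.png")
E
```

```text
(no output)
```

View pics/t_bed.png

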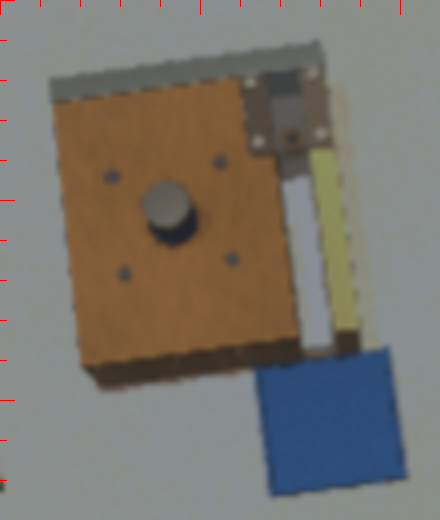

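View pics/t_stand.png

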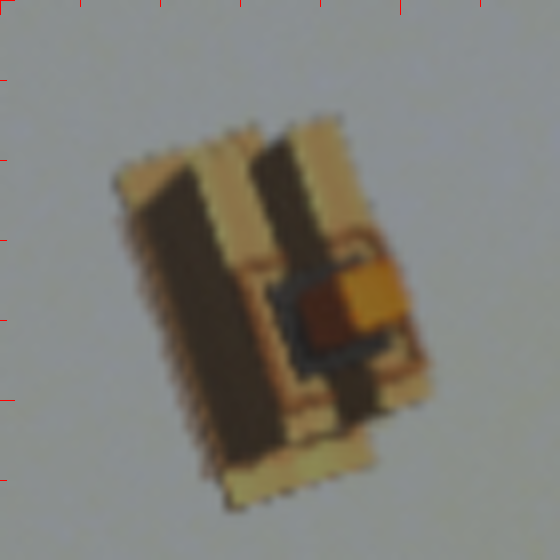

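View pics/s_bed.png

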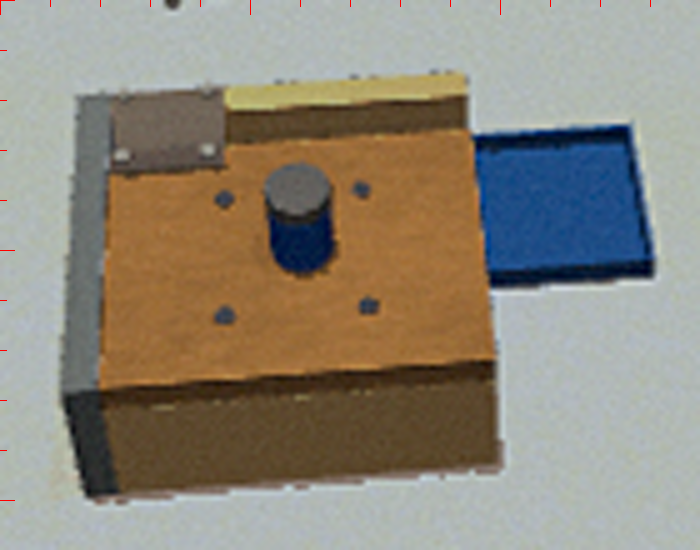

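View pics/s_stand.png

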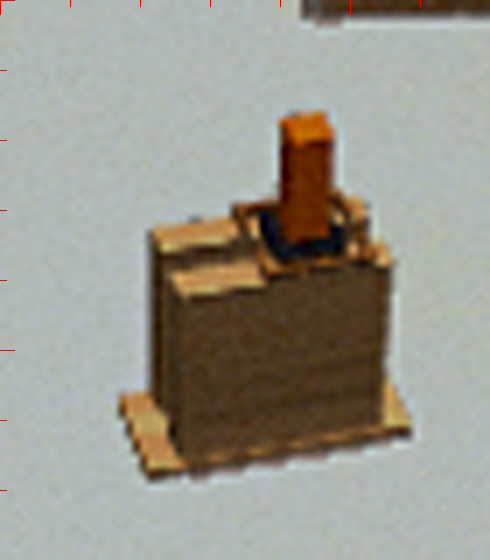

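```bash
cat >> h.py <<'E'
def T(x,y):return (190+x/4,110+y/4)
def S(x,y):return (180+x/5,200+y/5)
E
python3 - <<'E'
from h import *
from rig import capture
t=capture("top");s=capture("side")
# local (bed) , top crop px, side crop px
L={"spo_mouth_left":((0,162),T(82,368),S(495,360)),
"spo_mouth_gap":((0,12),T(300,338),S(470,128)),
"wall_mouth_out":((0,-30),T(358,330),S(465,72)),
"spo_far_left":((190,162),T(53,103),S(100,388)),
}
A=[]
for n,(l,a,b) in L.items():
    pt=onz(t,*a,90);ps=onz(s,*b,90); p,e=tri([ray(t,*a),ray(s,*b)])
    print(n,pt.round(1)[:2],ps.round(1)[:2],p.round(1),np.round(e,1))
    A.append((l,pt[:2],ps[:2]))
for k in(1,2):
    P=np.array([a[0] for a in A],float);Q=np.array([a[k] for a in A])
    pc,qc=P.mean(0),Q.mean(0);H=((P-pc).T@(Q-qc));ang=np.arctan2(H[0,1]-H[1,0],H[0,0]+H[1,1])
    Rm=np.array([[np.cos(ang),-np.sin(ang)],[np.sin(ang),np.cos(ang)]]);o=qc-Rm@pc
    print(k,"bed origin",o.round(1),"yaw",ang.round(4),"resid",(Q-(P@Rm.T+o)).round(1).tolist())
    for z in(33,35,38):
        p=onz(t,*T(292,137),z)[:2]; print("nut",z,p.round(1),"bed",(Rm.T@(p-o)).round(1))
E
```

```text
spo_mouth_left [479.9 241.5] [480.7 247.4] [481.  242.7  83.6] [0. 0.]
spo_mouth_gap [501.4  93.5] [501.9  98.9] [502.4  93.8  84.3] [0.1 0.1]
wall_mouth_out [507.1  54.1] [507.1  58.4] [507.7  54.3  85.7] [0.3 0.3]
spo_far_left [668.2 269.3] [666.3 273.4] [668.5 270.2  85.9] [1.1 1.1]
1 bed origin [503.   82.1] yaw 0.1423 resid [[-0.1, -1.0], [0.1, -0.5], [-0.1, 1.7], [0.1, -0.1]]
nut 33 [662.  104.8] bed [ 1.606e+02 -1.000e-01]
nut 35 [661.4 104.7] bed [160.   -0.2]
nut 38 [660.4 104.5] bed [159.   -0.2]
2 bed origin [502.8  87.1] yaw 0.1425 resid [[0.9, -0.1], [0.7, -0.0], [-0.0, 1.0], [-1.6, -1.0]]
nut 33 [662.  104.8] bed [160.1  -5. ]
nut 35 [661.4 104.7] bed [159.4  -5.1]
nut 38 [660.4 104.5] bed [158.4  -5.1]
```

```bash
python3 - <<'E'
from h import *
from rig import capture,ctrl
t=capture("top");s=capture("side")
TT=lambda x,y:(350+x/8,180+y/8)
SS=lambda x,y:(260+x/7,110+y/7)
for z,name,a,b in ((167,"handle top",TT(376,298),SS(307,128)),):
    print(name,onz(t,*a,z).round(1),onz(s,*b,z).round(1),tri([ray(t,*a),ray(s,*b)]))
E0=[(190,168),(285,440)],[(340,120),(428,385)]
for a,b in E0:
    p,q=onz(t,*TT(*a),105),onz(t,*TT(*b),105); d=p-q; print(p.round(1),q.round(1),np.linalg.norm(d),np.arctan2(d[1],d[0]))
# side: front upright top right edge (175,293)-(390,255)? 
p,q=onz(s,*SS(175,293),105),onz(s,*SS(390,255),110);d=p-q;print(p.round(1),q.round(1),np.linalg.norm(d),np.arctan2(d[1],d[0]))
# seat by stand outline top: centre of lips in top view
for uv in((235,270),(360,228),(428,365),(290,415)):print("lip",onz(t,*TT(*uv),110).round(1))
st=ctrl.sense();q=st["ee_rot"];print(R.from_quat([q[1],q[2],q[3],q[0]]).as_matrix().round(3))
o,Rm=cam(capture("wrist"))[2],cam(capture("wrist"))[1]
M=R.from_quat([q[1],q[2],q[3],q[0]]).as_matrix()
print("wristcam in tool",M.T@(o-st["eef_pos"]),(M.T@Rm).round(3))
E
```

```text
handle top [ 430.4 -243.1  167. ] [ 430.8 -235.4  167. ] (array([ 430.98160958, -244.89512848,  160.37724309]), [np.float64(0.3428881356981351), np.float64(0.34288813569811405)])
[ 482.6 -198.7  105. ] [ 391.4 -228.   105. ] 95.76928775375451 0.3108373000895667
[ 499.3 -250.1  105. ] [ 409.9 -276.6  105. ] 93.29932063262532 0.2885988398724248
[ 485.9 -195.4  105. ] [ 391.2 -221.7  110. ] 98.35952221131178 0.2701738362222333
lip [ 447.4 -211.7  110. ]
lip [ 461.8 -254.2  110. ]
lip [ 416.  -275.4  110. ]
lip [ 399.2 -228.7  110. ]
[[-0.     0.409  0.912]
 [-0.     0.912 -0.409]
 [-1.    -0.    -0.   ]]
wristcam in tool [-131.80083705    0.80889307  -65.30838685] [[ 0.001 -0.265  0.964]
 [ 1.    -0.001 -0.001]
 [ 0.001  0.964  0.265]]
```

>>> step_arm:
  commands:
    - [[0.3,-1,0.07],-0.043]
    - [[0.3,-1,0.07],-0.043]
    - [[0.3,-1,0.07],-0.043]
    - [[0.3,-1,0.07],-0.043]
    - [[0.3,-1,0.07],-0.043]
  gripper: -1

```text
time_s: 0.95
eef_pos: [275.0, 277.5, 256.5]
ee_rot: [0.603, 0.37, 0.602, -0.37]
force: [0.9, -0.4, -0.2]
grip_width: 1.001
```

>>> step_arm:
  commands:
    - [[0.3,-1,0.07],-0.043]
    - [[0.3,-1,0.07],-0.043]
    - [[0.3,-1,0.07],-0.043]
    - [[0.3,-1,0.07],-0.043]
    - [[0.3,-1,0.07],-0.043]

```text
time_s: 1.45
eef_pos: [335.0, 77.3, 270.7]
ee_rot: [0.446, 0.549, 0.445, -0.549]
force: [-0.0, 0.1, 0.1]
grip_width: 1.005
```

>>> step_arm:
  commands:
    - [[0.3,-1,0.07],-0.043]
    - [[0.3,-1,0.07],-0.043]
    - [[0.3,-1,0.07],-0.043]
    - [[0.3,-1,0.07],-0.043]
    - [[0.3,-1,0.07],-0.043]

```text
time_s: 1.95
eef_pos: [395.1, -122.9, 284.6]
ee_rot: [0.238, 0.666, 0.238, -0.666]
force: [0.4, -0.1, 0.5]
grip_width: 0.999
```

>>> step_arm:
  commands:
    - [[0.3,-1,0.07],-0.043]
    - [[0.3,-1,0.07],-0.043]
    - [[0.3,-0.9,0.07],-0.043]
    - [[0,0,0],0]
    - [[0,0,0],0]

```text
time_s: 2.45
eef_pos: [430.8, -237.2, 292.3]
ee_rot: [-0.101, -0.7, -0.102, 0.7]
force: [-0.0, -1.0, 0.2]
grip_width: 1.0
```

```bash
python3 - <<'E'
from h import *
from rig import capture,ctrl
w=capture("wrist");s=capture("side")
cv2.imwrite("pics/w1.png",w["image"])
import pickle;pickle.dump((w,s),open("w1.pkl","wb"))
print({k:v for k,v in w.items() if k!="image"})
hsv=cv2.cvtColor(w["image"],cv2.COLOR_BGR2HSV)
for P in((430,-243,167),(430.8,-235.4,167)): print(proj(w,P))
crop(s["image"],200,80,160,110,5,"pics/s1.png")
E
```

```text
{'fov_y': 69.3780693424697, 'cx': 281.7724968580843, 'cy': 207.7794204031585, 'k1': -0.059600686041760866, 'origin': array([ 496.74181985, -218.1562405 ,  424.05738272]), 'orientation': array([ 0.1071052 ,  0.79384661, -0.59324111, -0.08000642])}
(np.float64(287.34950065080074), np.float64(208.22551504771835))
(np.float64(279.3085637630352), np.float64(205.0139037990888))
```

View pics/w1.png

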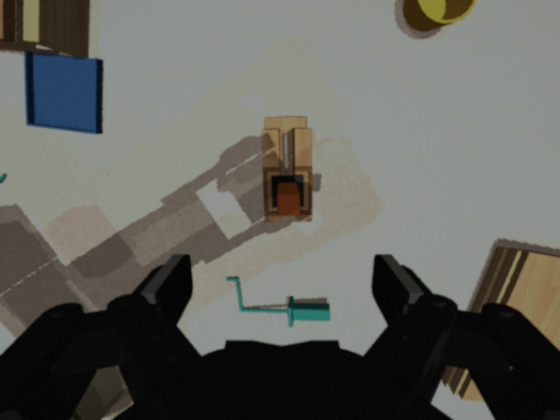

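View pics/s1.png

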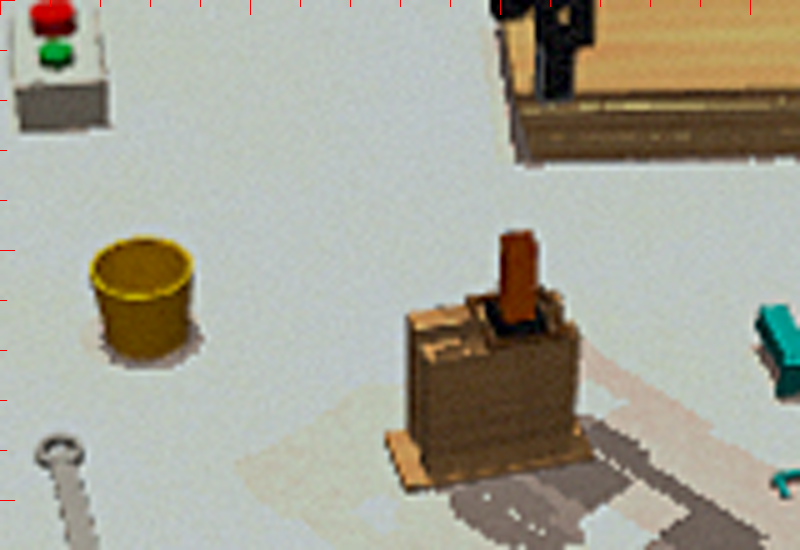

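```bash
python3 - <<'E'
from h import *
import pickle
w,s=pickle.load(open("w1.pkl","rb"))
crop(w["image"],240,105,100,125,6 if 0 else 5,"pics/w1c.png")
E
```

```text
(no output)
```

View pics/w1c.png

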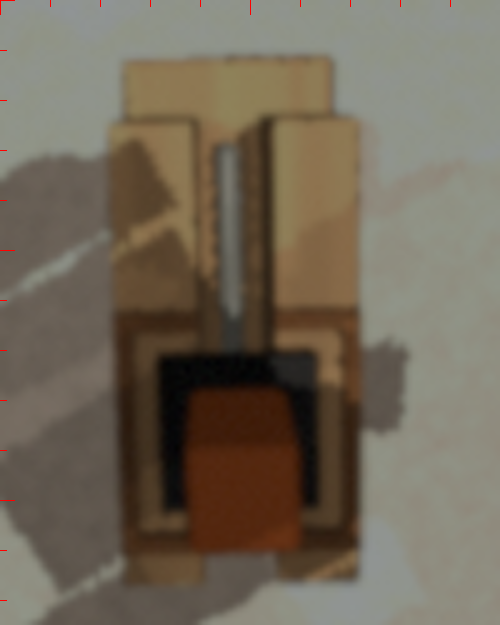

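```bash
python3 - <<'E'
from h import *
import pickle
w,s=pickle.load(open("w1.pkl","rb"))
C=lambda x,y:(240+x/5,105+y/5)
for z,uv in((167,(187,443)),(167,(300,443)),(167,(190,552)),(167,(302,552)),(167,(244,497)),(111,(160,350)),(111,(318,350)),(111,(160,510)),(111,(318,510)),(105,(110,122)),(105,(360,118)),(105,(195,122)),(105,(272,118)),(105,(120,580)),(105,(357,578)),(28,(230,160)),(28,(230,320))):
    print(z,uv,onz(w,*C(*uv),z).round(1)[:2])
SS=lambda x,y:(200+x/5,80+y/5)
print("side handle top",onz(s,*SS(519,238),167).round(1))
E
```

```text
167 (187, 443) [ 440.2 -230.9]
167 (300, 443) [ 445.7 -249.7]
167 (190, 552) [ 421.3 -237. ]
167 (302, 552) [ 427. -256.]
167 (244, 497) [ 433.7 -243.2]
111 (160, 350) [ 445.3 -222.8]
111 (318, 350) [ 454.6 -254.3]
111 (160, 510) [ 412.1 -232.3]
111 (318, 510) [ 421.7 -264.7]
105 (110, 122) [ 486.6 -200.1]
105 (360, 118) [ 501.9 -248.9]
105 (195, 122) [ 491.5 -216.8]
105 (272, 118) [ 496.8 -231.6]
105 (120, 580) [ 392.6 -228.5]
105 (357, 578) [ 407.9 -278.5]
28 (230, 160) [ 483.7 -227.6]
28 (230, 320) [ 444.4 -239.4]
side handle top [ 431.  -238.9  167. ]
```

>>> step_arm:
  commands:
    - [[0.01,-0.03,-1],0]
    - [[0.01,-0.03,-1],0]
    - [[0.01,-0.03,-1],0]
    - [[0.01,-0.03,-1],0]
    - [[0,0,0],0]

```text
time_s: 3.05
eef_pos: [430.7, -239.3, 129.2]
ee_rot: [-0.1, -0.698, -0.104, 0.702]
force: [-0.7, 0.8, -0.0]
grip_width: 1.003
```

```bash
python3 - <<'E'
from h import *
from rig import capture,ctrl
w=capture("wrist");cv2.imwrite("pics/w2.png",w["image"])
print(ctrl.sense()["eef_pos"])
E
```

```text
[ 431.99510521 -240.54453711  132.21652625]
```

View pics/w2.png

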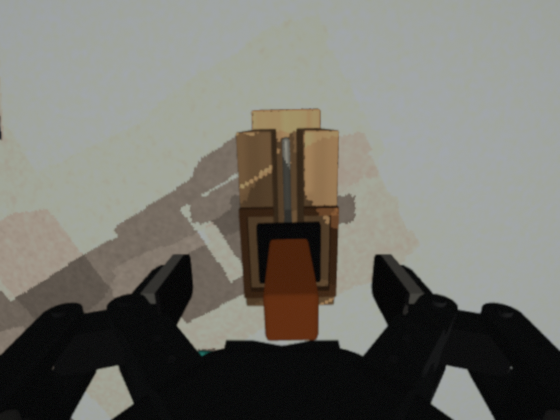

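>>> step_arm:
  commands:
    - [[0.04,-0.07,0.02],0]
    - [[0,0,0],0]
    - [[0,0,0],0]

```text
time_s: 3.4
eef_pos: [434.7, -245.0, 135.1]
ee_rot: [0.102, 0.7, 0.101, -0.699]
force: [0.8, 0.0, 0.3]
grip_width: 1.002
```

>>> step_arm:
  commands:
    - [[0,0,0],0]
    - [[0,0,0],0]
    - [[0,0,0],0]
    - [[0,0,0],0]
    - [[0,0,0],0]
  gripper: 1
  force: 80

```text
time_s: 3.9
eef_pos: [434.2, -244.7, 133.6]
ee_rot: [0.102, 0.7, 0.102, -0.7]
force: [-0.8, 0.6, 0.0]
grip_width: 0.229
```

>>> step_arm:
  commands:
    - [[0,0,0],0]
    - [[0,0,0],0]
    - [[0,0,0],0]

```text
time_s: 4.2
eef_pos: [434.2, -244.6, 133.6]
ee_rot: [0.102, 0.7, 0.102, -0.7]
force: [-1.0, 0.9, 1.8]
grip_width: 0.221
```

```bash
python3 - <<'E'
from h import *
from rig import capture,ctrl
w=capture("wrist");cv2.imwrite("pics/w3.png",w["image"])
import pickle;pickle.dump(w,open("w3.pkl","wb"))
s=ctrl.sense();print({k:s[k].round(3) if hasattr(s[k],'round') else s[k] for k in("time_s","eef_pos","force","wrist_torque","grip_width","ee_rot")})
E
```

```text
{'time_s': 4.25, 'eef_pos': array([ 434.174, -244.652,  133.572]), 'force': array([-0.15 ,  0.296,  1.466]), 'wrist_torque': array([-0.031,  0.062,  0.049]), 'grip_width': 0.22775350151016496, 'ee_rot': array([ 0.102,  0.7  ,  0.101, -0.7  ])}
```

View pics/w3.png

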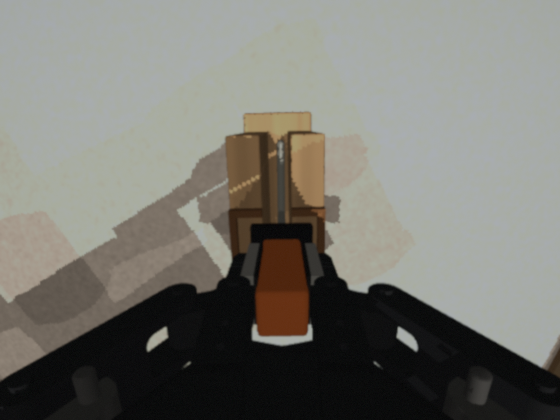

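>>> step_arm:
  commands:
    - [[0,0,0.3],0]
    - [[0,0,0.6],0]
    - [[0,0,0.9],0]
    - [[0,0,0.9],0]
    - [[0,0,0.9],0]

```text
time_s: 4.75
eef_pos: [433.9, -244.3, 279.6]
ee_rot: [0.102, 0.7, 0.102, -0.7]
force: [0.0, 0.1, -1.7]
grip_width: 0.221
```

```bash
python3 - <<'E'
from h import *
from rig import capture,ctrl
w=capture("wrist");cv2.imwrite("pics/w4.png",w["image"])
s=ctrl.sense();print({k:s[k].round(3) if hasattr(s[k],'round') else s[k] for k in("time_s","eef_pos","force","wrist_torque","grip_width","ee_rot")})
E
```

```text
{'time_s': 4.8, 'eef_pos': array([ 435.213, -245.448,  285.596]), 'force': array([ 0.279, -0.643,  5.186]), 'wrist_torque': array([-0.095, -0.035,  0.027]), 'grip_width': 0.22552277444516122, 'ee_rot': array([ 0.104,  0.702,  0.099, -0.698])}
```

View pics/w4.png

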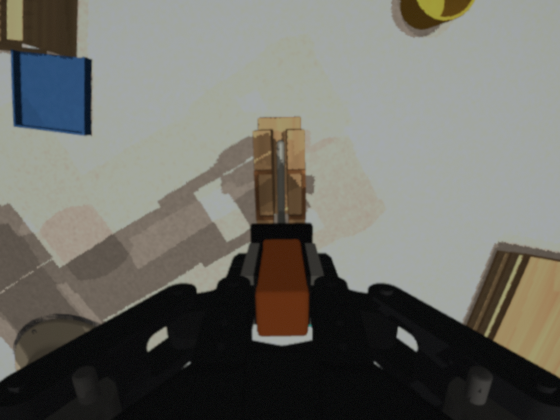

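>>> step_arm:
  commands:
    - [[0.2,0.5,0],-0.005]
    - [[0.34,0.94,0],-0.005]
    - [[0.34,0.94,0],-0.005]
    - [[0.34,0.94,0],-0.005]
    - [[0.34,0.94,0],-0.005]

```text
time_s: 5.3
eef_pos: [496.7, -72.6, 278.0]
ee_rot: [0.074, 0.703, 0.074, -0.703]
force: [0.6, -1.4, -1.7]
grip_width: 0.223
```

>>> step_arm:
  commands:
    - [[0.34,0.94,0],-0.005]
    - [[0.34,0.94,0],-0.005]
    - [[0.34,0.94,0],-0.005]
    - [[0.3,0.8,0],-0.005]
    - [[0.2,0.5,0],-0.003]

```text
time_s: 5.8
eef_pos: [557.5, 93.0, 277.7]
ee_rot: [-0.049, -0.705, -0.049, 0.705]
force: [-0.4, -0.8, -0.8]
grip_width: 0.223
```

>>> step_arm:
  commands:
    - [[0,0,0],0]
    - [[0,0,0],0]

```text
time_s: 6.0
eef_pos: [557.1, 90.5, 277.5]
ee_rot: [-0.049, -0.705, -0.049, 0.706]
force: [0.8, -0.6, -2.3]
grip_width: 0.228
```

```bash
python3 - <<'E'
from h import *
from rig import capture,ctrl
w=capture("wrist");cv2.imwrite("pics/w5.png",w["image"])
import pickle
t=capture("top");s=capture("side")
st=ctrl.sense()
pickle.dump((w,t,s,st),open("w5.pkl","wb"))
print({k:st[k].round(3) if hasattr(st[k],'round') else st[k] for k in("time_s","eef_pos","force","wrist_torque","grip_width","ee_rot")})
crop(w["image"],200,60,160,120,5,"pics/w5c.png")
crop(s["image"],180,100,140,120,5,"pics/s5c.png")
E
```

```text
{'time_s': 6.15, 'eef_pos': array([557.152,  89.686, 277.728]), 'force': array([ 0.264,  0.151, -1.562]), 'wrist_torque': array([-0.007,  0.016,  0.011]), 'grip_width': 0.22640639825085523, 'ee_rot': array([ 0.048,  0.705,  0.048, -0.705])}
```

View pics/w5.png

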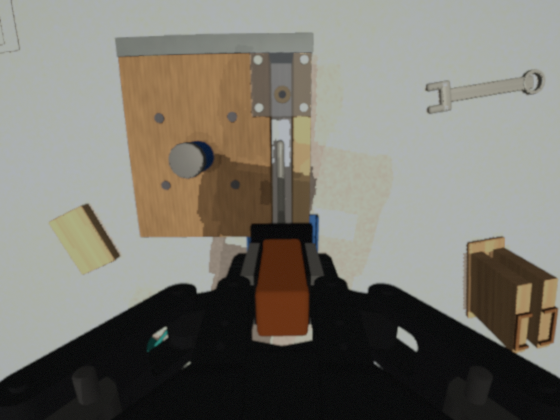

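View pics/w5c.png

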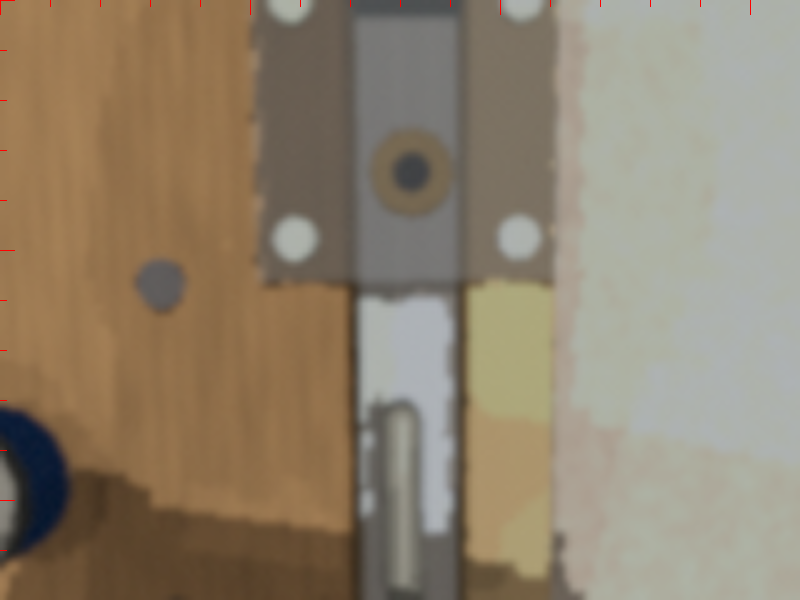

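View pics/s5c.png

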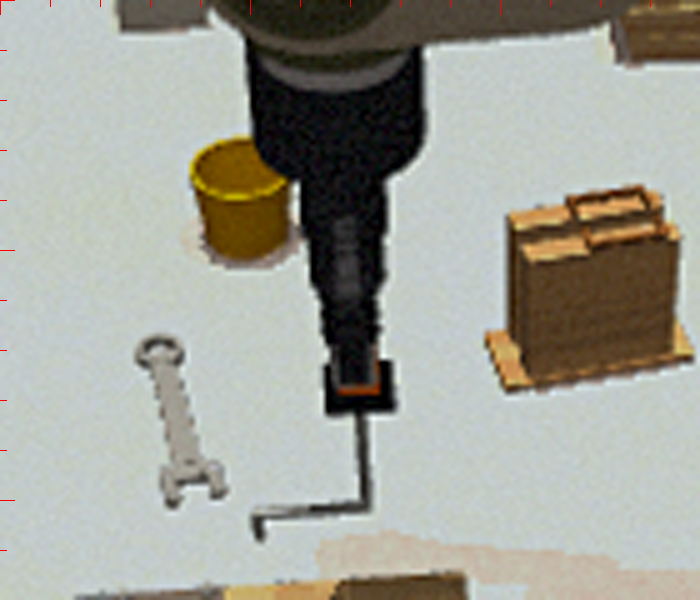

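```bash
python3 - <<'E'
from h import *
import pickle
w,t,s,st=pickle.load(open("w5.pkl","rb"))
C=lambda x,y:(200+x/5,60+y/5)
q=st["ee_rot"];M=R.from_quat([q[1],q[2],q[3],q[0]]).as_matrix()
print(M.round(4), "rod yaw",np.arctan2(M[0,1],-M[1,1]))
th=np.arctan2(M[0,1],-M[1,1]); 
def loc(p): # in tool-aligned frame: x forward (rod x), y left, relative TCP
    d=np.array(p)-st["eef_pos"]; c,s_=np.cos(th),np.sin(th); return np.array([c*d[0]+s_*d[1],-s_*d[0]+c*d[1],p[2]]).round(1)
for n,z,uv in(("gapL far",90,(352,280)),("gapR far",90,(465,280)),("gapL near",90,(355,590)),("gapR near",90,(466,575)),("guard edge L top",95,(262,283)),("guard edge R top",95,(553,283)),("guard L underside",90,(262,283)),("floor end",36,(405,13)),("screwL",98,(295,238)),("screwR",98,(520,238)),
 ("nut top",38,(411,172)),("nut front",38,(411,216)),("nut rear",38,(411,128)),("toe end foot top",st["eef_pos"][2]-28.6-74,(402,402)),("foot near",st["eef_pos"][2]-28.6-74,(402,590))):
    p=onz(w,*C(*uv),z);print(n,p.round(1),loc(p))
# outer wall far/near right edge
for n,z,uv in(("wallR",90,(553,300)),("wallR",90,(549,560))):
    p=onz(w,*C(*uv),z);print(n,p.round(1),loc(p))
# mouth edge of spoilboard in full image, left corner (139,237), right edge(245,237); left far corner(120,53)
for n,z,uv in(("m1",90,(140,236)),("m2",90,(245,236)),("f1",90,(121,53)),("f2",90,(240,53))):
    p=onz(w,*uv,z);print(n,p.round(1),loc(p))
E
```

```text
[[ 1.000e-04  1.359e-01 -9.907e-01]
 [-1.000e-04 -9.907e-01 -1.359e-01]
 [-1.000e+00  1.000e-04 -0.000e+00]] rod yaw 0.13631998903491774
gapL far [632.2 112.1  90. ] [77.4 12.  90. ]
gapR far [635.4  89.4  90. ] [ 77.5 -10.9  90. ]
gapL near [569.3 103.4  90. ] [13.9 11.9 90. ]
gapR near [575.7  80.4  90. ] [ 17.1 -11.7  90. ]
guard edge L top [629.1 129.6  95. ] [76.7 29.8 95. ]
guard edge R top [637.1  72.1  95. ] [ 76.8 -28.3  95. ]
guard L underside [629.2 130.1  90. ] [76.9 30.3 90. ]
floor end [693.8 109.8  36. ] [138.1   1.3  36. ]
screwL [638.5 123.9  98. ] [85.2 22.9 98. ]
screwR [644.5  80.1  98. ] [ 85.3 -21.3  98. ]
nut top [659.3 103.6  38. ] [ 1.031e+02 -1.000e-01  3.800e+01]
nut front [649.6 102.3  38. ] [93.3 -0.1 38. ]
nut rear [668.9 105.   38. ] [112.8  -0.   38. ]
toe end foot top [613.7  99.1 175.1] [ 57.3   1.6 175.1]
foot near [585.2  95.2 175.1] [ 28.5   1.6 175.1]
wallR [634.   71.1  90. ] [ 73.6 -28.8  90. ]
wallR [581.3  63.5  90. ] [ 20.3 -29.2  90. ]
m1 [483.5 242.4  90. ] [-52.3 161.4  90. ]
m2 [500.2 123.9  90. ] [-51.8  41.6  90. ]
f1 [673.6 266.3  90. ] [139.3 159.1  90. ]
f2 [687.3 149.   90. ] [137.   41.1  90. ]
```

>>> step_arm:
  commands:
    - [[0,-0.02,-0.5],0]
    - [[0,0,-0.8],0]
    - [[0,0,-0.8],0]
    - [[0,0,-0.5],0]
    - [[0,0,0],0]

```text
time_s: 6.65
eef_pos: [556.0, 89.0, 171.1]
ee_rot: [-0.048, -0.704, -0.048, 0.707]
force: [0.2, -0.6, -1.3]
grip_width: 0.221
```

```bash
cat > look.py <<'E'
from h import *
from rig import capture,ctrl
import sys,pickle
n=sys.argv[1]
w=capture("wrist");st=ctrl.sense();pickle.dump((w,st),open(n+".pkl","wb"))
print({k:st[k].round(3) if hasattr(st[k],'round') else st[k] for k in("time_s","eef_pos","force","wrist_torque","grip_width")})
crop(w["image"],200,30,160,150,4,"pics/"+n+".png")
E
python3 look.py w6
```

```text
{'time_s': 6.7, 'eef_pos': array([557.001,  89.119, 173.256]), 'force': array([ 0.14 ,  0.222, -0.633]), 'wrist_torque': array([-0.022,  0.032, -0.019]), 'grip_width': 0.2243783793414534}
```

View pics/w6.png

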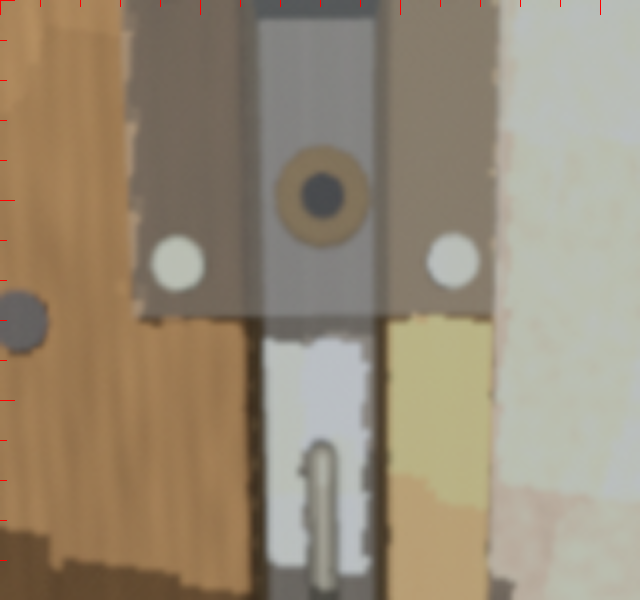

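>>> step_arm:
  commands:
    - [[0,0,-0.1],0]
    - [[0,0,-0.1],0]
    - [[0,0,-0.05],0]
    - [[0,0,-0.05],0]
    - [[0,0,0],0]

```text
time_s: 7.2
eef_pos: [557.3, 89.8, 161.4]
ee_rot: [-0.049, -0.705, -0.049, 0.705]
force: [-0.8, 0.9, -2.7]
grip_width: 0.222
```

>>> step_arm:
  commands:
    - [[0,0,0],0]

```text
time_s: 7.3
eef_pos: [557.4, 89.8, 161.6]
ee_rot: [0.049, 0.706, 0.049, -0.705]
force: [-0.3, 0.1, -1.7]
grip_width: 0.226
```

>>> step_arm:
  commands:
    - [[0,0,-0.01],0]
    - [[0,0,-0.01],0]
    - [[0,0,-0.01],0]

```text
time_s: 7.6
eef_pos: [557.4, 89.8, 160.3]
ee_rot: [0.049, 0.705, 0.049, -0.705]
force: [0.4, 0.5, -2.0]
grip_width: 0.219
```

>>> step_arm:
  commands:
    - [[0,0,-0.01],0]
    - [[0,0,-0.01],0]
    - [[0,0,-0.01],0]

```text
time_s: 7.9
eef_pos: [557.3, 89.8, 159.1]
ee_rot: [-0.049, -0.705, -0.049, 0.705]
force: [0.6, 0.2, -2.8]
grip_width: 0.221
```

>>> step_arm:
  commands:
    - [[0,0,-0.01],0]
    - [[0,0,-0.01],0]

```text
time_s: 8.1
eef_pos: [557.4, 89.8, 158.3]
ee_rot: [0.049, 0.705, 0.049, -0.705]
force: [-0.0, -1.2, -1.2]
grip_width: 0.221
```

>>> step_arm:
  commands:
    - [[0,0,-0.01],0]
    - [[0,0,0],0]

```text
time_s: 8.3
eef_pos: [557.3, 89.8, 157.8]
ee_rot: [-0.049, -0.705, -0.049, 0.705]
force: [0.0, -0.8, -1.7]
grip_width: 0.223
```

>>> step_arm:
  commands:
    - [[0,0,-0.01],0]
    - [[0,0,0],0]

```text
time_s: 8.5
eef_pos: [557.4, 89.8, 157.5]
ee_rot: [0.049, 0.705, 0.049, -0.705]
force: [-0.4, 0.8, -0.4]
grip_width: 0.222
```

>>> step_arm:
  commands:
    - [[0,0,-0.01],0]
    - [[0,0,0],0]

```text
time_s: 8.7
eef_pos: [557.4, 89.8, 157.3]
ee_rot: [0.049, 0.706, 0.049, -0.705]
force: [-1.1, -0.3, 1.2]
grip_width: 0.222
```

>>> step_arm:
  commands:
    - [[0,0,0],0]
    - [[0,0,0],0]

```text
time_s: 8.9
eef_pos: [557.4, 89.8, 157.2]
ee_rot: [0.049, 0.706, 0.049, -0.705]
force: [-0.7, 0.1, 2.1]
grip_width: 0.225
```

>>> step_arm:
  commands:
    - [[0,0,-0.01],0]
    - [[0,0,0],0]

```text
time_s: 9.1
eef_pos: [557.4, 89.8, 157.0]
ee_rot: [0.049, 0.706, 0.049, -0.705]
force: [-1.7, -0.3, 3.8]
grip_width: 0.227
```

>>> step_arm:
  commands:
    - [[0,0,0.2],0]
    - [[0,0,0.2],0]
    - [[-0.5,-0.07,0],0]
    - [[-0.6,-0.085,0],0]
    - [[-0.6,-0.085,0],0]

```text
time_s: 9.6
eef_pos: [488.6, 80.1, 173.1]
ee_rot: [0.049, 0.706, 0.049, -0.705]
force: [0.0, -0.5, -1.5]
grip_width: 0.222
```

>>> step_arm:
  commands:
    - [[-0.45,-0.065,0],0]
    - [[0,0,0],0]
    - [[0,0,0],0]

```text
time_s: 9.9
eef_pos: [472.0, 77.5, 173.4]
ee_rot: [0.049, 0.706, 0.048, -0.705]
force: [0.0, -0.6, -2.0]
grip_width: 0.22
```

```bash
sed -i 's/crop(w\["image"\],200,30,160,150,4/crop(w["image"],180,30,200,200,3/' look.py; python3 look.py w7
```

```text
{'time_s': 9.95, 'eef_pos': array([472.216,  77.552, 173.149]), 'force': array([ 0.018,  0.088, -1.682]), 'wrist_torque': array([ 0.046, -0.04 ,  0.021]), 'grip_width': 0.22638728739105465}
```

View pics/w7.png

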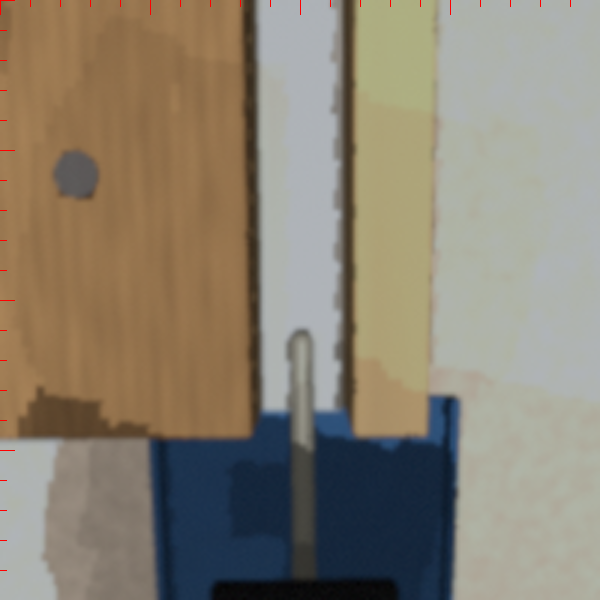

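```bash
python3 - <<'E'
from h import *
import pickle
w,st=pickle.load(open("w7.pkl","rb"))
C=lambda x,y:(180+x/3,30+y/3)
c,s_=np.cos(.138),np.sin(.138)
f=lambda p:(c*p[0]+s_*p[1],-s_*p[0]+c*p[1])
# mouth plane from spoilboard/wall top corners z=90
for uv in((240,437),(400,437)): print("mouth at z90",np.round(f(onz(w,*C(*uv),90)),1))
for z in(10,20,25,30,35,40,44):
    a,b=onz(w,*C(261,409),z),onz(w,*C(343,409),z); print(z,np.round(f(a),1),np.round(f(b),1),"width",round(float(np.linalg.norm(a-b)),1))
E
```

```text
mouth at z90 [511.8  27.1]
mouth at z90 [511.7 -11.1]
10 [508.   25.8] [507.9  -0.8] width 26.6
20 [509.3  25.3] [ 5.092e+02 -4.000e-01] width 25.7
25 [509.9  25.1] [ 5.099e+02 -2.000e-01] width 25.3
30 [510.6  24.8] [510.5   0. ] width 24.8
35 [511.2  24.6] [5.112e+02 2.000e-01] width 24.4
40 [511.9  24.4] [5.118e+02 4.000e-01] width 23.9
44 [512.4  24.2] [512.4   0.6] width 23.5
```

>>> step_arm:
  commands:
    - [[0,0,-0.1],0]
    - [[0,0,-0.03],0]
    - [[0,0,0],0]
    - [[0,0,0],0]

```text
time_s: 10.35
eef_pos: [471.5, 77.6, 167.3]
ee_rot: [-0.049, -0.705, -0.049, 0.706]
force: [-0.2, -0.2, -2.0]
grip_width: 0.226
```

>>> step_arm:
  commands:
    - [[0,0,-0.01],0]
    - [[0,0,-0.01],0]
    - [[0,0,-0.01],0]

```text
time_s: 10.65
eef_pos: [471.4, 77.6, 166.3]
ee_rot: [0.049, 0.705, 0.049, -0.705]
force: [0.2, 1.0, -0.8]
grip_width: 0.226
```

>>> step_arm:
  commands:
    - [[0,0,-0.01],0]
    - [[0,0,-0.01],0]
    - [[0,0,-0.01],0]

```text
time_s: 10.95
eef_pos: [471.3, 77.6, 165.1]
ee_rot: [0.049, 0.705, 0.049, -0.705]
force: [-0.0, 0.5, -1.0]
grip_width: 0.218
```

>>> step_arm:
  commands:
    - [[0,0,-0.01],0]
    - [[0,0,-0.01],0]

```text
time_s: 11.15
eef_pos: [471.3, 77.6, 164.3]
ee_rot: [-0.049, -0.705, -0.049, 0.705]
force: [-0.5, 0.6, -2.1]
grip_width: 0.222
```

>>> step_arm:
  commands:
    - [[0,0,-0.01],0]
    - [[0,0,-0.01],0]

```text
time_s: 11.35
eef_pos: [471.4, 77.6, 163.5]
ee_rot: [0.049, 0.705, 0.049, -0.705]
force: [0.1, -0.0, 0.8]
grip_width: 0.23
```

>>> step_arm:
  commands:
    - [[0,0,0],0]

```text
time_s: 11.45
eef_pos: [471.4, 77.6, 163.6]
ee_rot: [0.049, 0.705, 0.049, -0.705]
force: [-0.1, -0.0, -0.5]
grip_width: 0.225
```

>>> step_arm:
  commands:
    - [[0,0,-0.01],0]
    - [[0,0,0],0]

```text
time_s: 11.65
eef_pos: [471.4, 77.6, 163.3]
ee_rot: [0.049, 0.706, 0.049, -0.705]
force: [-1.5, -1.2, 2.2]
grip_width: 0.218
```

>>> step_arm:
  commands:
    - [[0,0,0],0]

```text
time_s: 11.75
eef_pos: [471.4, 77.6, 163.3]
ee_rot: [0.049, 0.706, 0.049, -0.705]
force: [-2.3, 0.3, 2.4]
grip_width: 0.222
```

>>> step_arm:
  commands:
    - [[0,0,0.13],0]
    - [[0,0,0.13],0]
    - [[0.6,0.083,0],0]
    - [[0.8,0.111,0],0]
    - [[0.8,0.111,0],0]

```text
time_s: 12.25
eef_pos: [560.5, 90.0, 174.0]
ee_rot: [0.049, 0.706, 0.048, -0.705]
force: [0.2, -1.4, -1.3]
grip_width: 0.227
```

>>> step_arm:
  commands:
    - [[0.7,0.097,0],0]
    - [[0.38,0.053,0],0]
    - [[0,0,0],0]
    - [[0,0,0],0]

```text
time_s: 12.65
eef_pos: [602.0, 95.8, 173.3]
ee_rot: [-0.049, -0.705, -0.049, 0.706]
force: [-0.5, 0.5, -2.6]
grip_width: 0.221
```

```bash
python3 look.py w8
```

```text
{'time_s': 12.7, 'eef_pos': array([601.849,  95.78 , 173.5  ]), 'force': array([-0.012,  1.026, -2.084]), 'wrist_torque': array([-0.066,  0.017, -0.02 ]), 'grip_width': 0.22262133388008798}
```

View pics/w8.png

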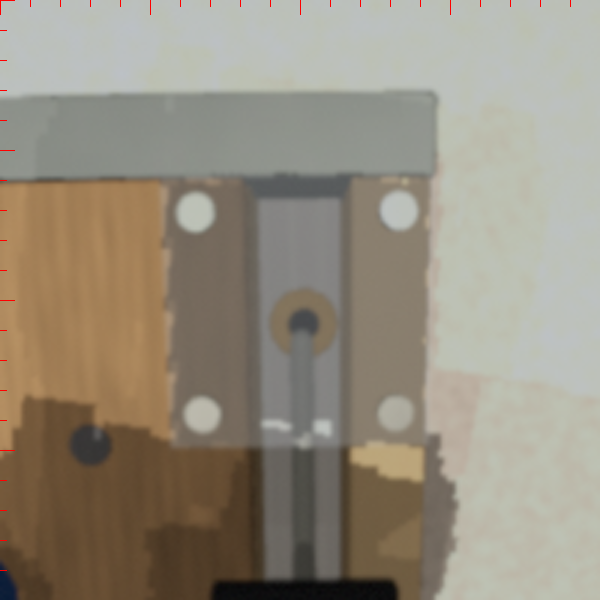

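```bash
python3 - <<'E'
from h import *
import pickle
w,st=pickle.load(open("w8.pkl","rb"))
C=lambda x,y:(180+x/3,30+y/3)
c,s_=np.cos(.139),np.sin(.139)
def f(p):
    d=p[:2]-st["eef_pos"][:2]; return np.round([c*d[0]+s_*d[1],-s_*d[0]+c*d[1]],1)
for n,z,uv in(("foot end",70.9,(303,325)),("nut rear",41.2,(303,289)),("nut front",41.2,(303,357)),("nutc",41.2,(303,323)),("guard edge",95,(300,445)),("floor end",36,(300,198)),("gapL",36,(257,320)),("gapR",36,(343,320)),("foot mid",70.9,(303,400))):
    print(n,f(onz(w,*C(*uv),z)))
E
```

```text
foot end [58.9  0.1]
nut rear [67.6  0.1]
nut front [48.6  0.2]
nutc [58.2  0.2]
guard edge [32.5  0.9]
floor end [92.4  0.9]
gapL [58.9 13.5]
gapR [ 58.8 -11.4]
foot mid [40.   0.2]
```

>>> step_arm:
  commands:
    - [[0.26,0.036,0],0]
    - [[0.26,0.036,0],0]
    - [[0,0,0],0]
    - [[0,0,0],0]

```text
time_s: 13.1
eef_pos: [622.7, 98.6, 173.6]
ee_rot: [-0.049, -0.705, -0.049, 0.706]
force: [-0.6, -0.4, -1.8]
grip_width: 0.225
```

```bash
python3 look.py w9
```

```text
{'time_s': 13.15, 'eef_pos': array([622.645,  98.612, 173.642]), 'force': array([ 0.47 ,  0.367, -1.447]), 'wrist_torque': array([0.025, 0.021, 0.048]), 'grip_width': 0.22017322220227276}
```

View pics/w9.png

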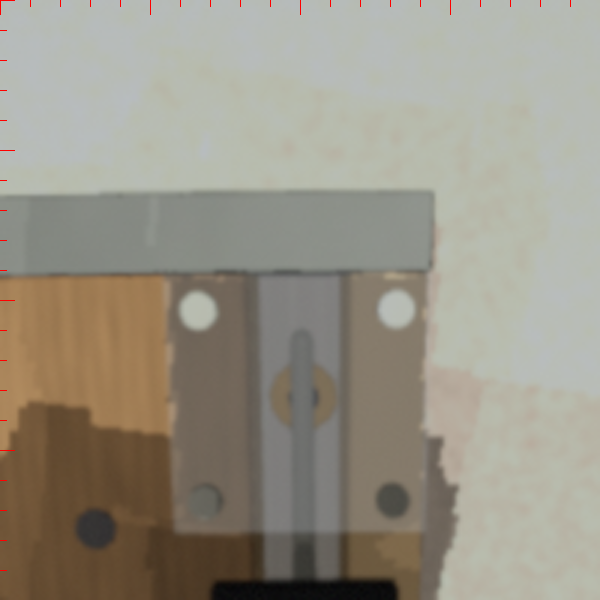

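>>> step_arm:
  commands:
    - [[0,0,-0.12],0]
    - [[0,0,-0.12],0]
    - [[0,0,-0.05],0]
    - [[0,0,0],0]
    - [[0,0,0],0]

```text
time_s: 13.65
eef_pos: [623.3, 98.7, 161.9]
ee_rot: [-0.049, -0.705, -0.049, 0.705]
force: [0.0, -0.5, -1.2]
grip_width: 0.226
```

>>> step_arm:
  commands:
    - [[0,0,-0.01],0]
    - [[0,0,-0.01],0]
    - [[0,0,0],0]

```text
time_s: 13.95
eef_pos: [623.4, 98.7, 161.1]
ee_rot: [0.049, 0.705, 0.049, -0.705]
force: [0.7, 0.2, -1.3]
grip_width: 0.225
```

>>> step_arm:
  commands:
    - [[0,0,-0.01],0]
    - [[0,0,0],0]

```text
time_s: 14.15
eef_pos: [623.3, 98.7, 160.7]
ee_rot: [-0.049, -0.705, -0.049, 0.705]
force: [-0.3, -0.0, -3.0]
grip_width: 0.225
```

>>> step_arm:
  commands:
    - [[0,0,-0.01],0]
    - [[0,0,0],0]

```text
time_s: 14.35
eef_pos: [623.3, 98.7, 160.2]
ee_rot: [-0.049, -0.705, -0.049, 0.705]
force: [-0.3, 0.8, -1.1]
grip_width: 0.224
```

>>> step_arm:
  commands:
    - [[0,0,-0.01],0]
    - [[0,0,0],0]

```text
time_s: 14.55
eef_pos: [623.3, 98.7, 159.8]
ee_rot: [-0.049, -0.705, -0.049, 0.705]
force: [0.2, 0.3, -2.6]
grip_width: 0.228
```

>>> step_arm:
  commands:
    - [[0,0,-0.01],0]
    - [[0,0,0],0]

```text
time_s: 14.75
eef_pos: [623.3, 98.7, 159.4]
ee_rot: [-0.049, -0.705, -0.049, 0.705]
force: [0.0, -0.5, -2.5]
grip_width: 0.224
```

>>> step_arm:
  commands:
    - [[0,0,-0.005],0]
    - [[0,0,0],0]

```text
time_s: 14.95
eef_pos: [623.3, 98.7, 159.3]
ee_rot: [-0.049, -0.705, -0.049, 0.705]
force: [0.1, 0.2, -1.2]
grip_width: 0.22
```

>>> step_arm:
  commands:
    - [[0,0,-0.01],0]
    - [[0,0,0],0]

```text
time_s: 15.15
eef_pos: [623.4, 98.7, 159.0]
ee_rot: [0.049, 0.706, 0.049, -0.705]
force: [-1.4, 0.6, -0.4]
grip_width: 0.228
```

>>> step_arm:
  commands:
    - [[0,0,0],0]

```text
time_s: 15.25
eef_pos: [623.4, 98.7, 159.0]
ee_rot: [0.049, 0.705, 0.049, -0.705]
force: [-0.5, 0.1, -0.0]
grip_width: 0.226
```

>>> step_arm:
  commands:
    - [[0,0,0.015],0]
    - [[-0.05,-0.007,-0.001],0]
    - [[-0.05,-0.007,-0.001],0]
    - [[-0.05,-0.007,-0.001],0]
    - [[-0.05,-0.007,-0.001],0]

```text
time_s: 15.75
eef_pos: [615.1, 97.5, 159.3]
ee_rot: [-0.049, -0.705, -0.049, 0.705]
force: [0.9, -0.0, -1.7]
grip_width: 0.224
```

>>> step_arm:
  commands:
    - [[-0.05,-0.007,-0.001],0]
    - [[-0.05,-0.007,-0.001],0]
    - [[-0.05,-0.007,-0.001],0]
    - [[-0.05,-0.007,-0.001],0]
    - [[-0.05,-0.007,-0.001],0]

```text
time_s: 16.25
eef_pos: [605.2, 96.1, 159.1]
ee_rot: [-0.049, -0.705, -0.049, 0.705]
force: [0.8, -0.1, -1.6]
grip_width: 0.221
```

```bash
python3 look.py w10
```

```text
{'time_s': 16.3, 'eef_pos': array([604.987,  96.124, 159.155]), 'force': array([ 0.398,  0.384, -2.   ]), 'wrist_torque': array([-0.012, -0.047, -0.021]), 'grip_width': 0.2221218989692858}
```

View pics/w10.png

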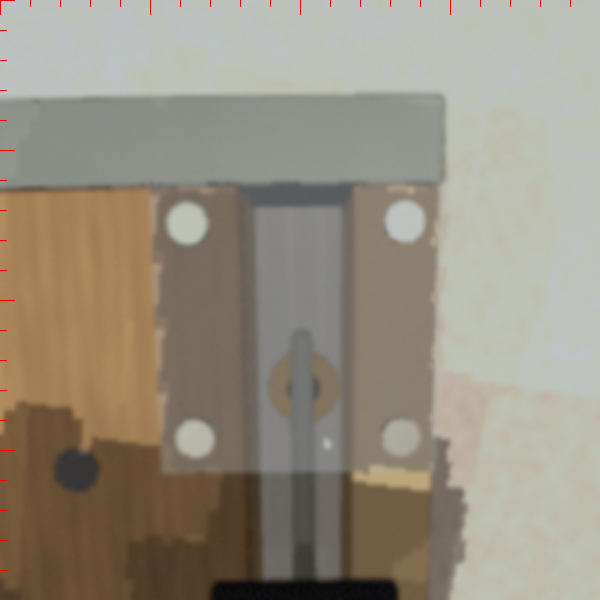

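>>> step_arm:
  commands:
    - [[-0.075,-0.0104,-0.0017],0]
    - [[-0.075,-0.0104,-0.0017],0]
    - [[-0.075,-0.0104,-0.0017],0]
    - [[-0.075,-0.0104,-0.0017],0]
    - [[-0.075,-0.0104,-0.0017],0]

```text
time_s: 16.8
eef_pos: [590.1, 94.0, 158.8]
ee_rot: [-0.049, -0.705, -0.049, 0.705]
force: [-0.1, -0.1, -2.6]
grip_width: 0.225
```

>>> step_arm:
  commands:
    - [[-0.075,-0.0104,-0.0017],0]
    - [[-0.075,-0.0104,-0.0017],0]
    - [[-0.075,-0.0104,-0.0017],0]
    - [[-0.075,-0.0104,-0.0017],0]
    - [[-0.075,-0.0104,-0.0017],0]

```text
time_s: 17.3
eef_pos: [575.1, 92.0, 158.5]
ee_rot: [0.049, 0.705, 0.049, -0.705]
force: [0.8, -0.1, -1.9]
grip_width: 0.226
```

>>> step_arm:
  commands:
    - [[-0.075,-0.0104,-0.0017],0]
    - [[-0.075,-0.0104,-0.0017],0]
    - [[-0.075,-0.0104,-0.0017],0]
    - [[-0.075,-0.0104,-0.0017],0]

```text
time_s: 17.7
eef_pos: [563.1, 90.3, 158.2]
ee_rot: [0.049, 0.705, 0.049, -0.705]
force: [0.4, 0.1, -2.8]
grip_width: 0.223
```

```bash
python3 look.py w11
```

```text
{'time_s': 17.75, 'eef_pos': array([562.749,  90.304, 158.165]), 'force': array([-0.199,  0.46 , -2.064]), 'wrist_torque': array([0.007, 0.029, 0.008]), 'grip_width': 0.22317659379096705}
```

View pics/w11.png

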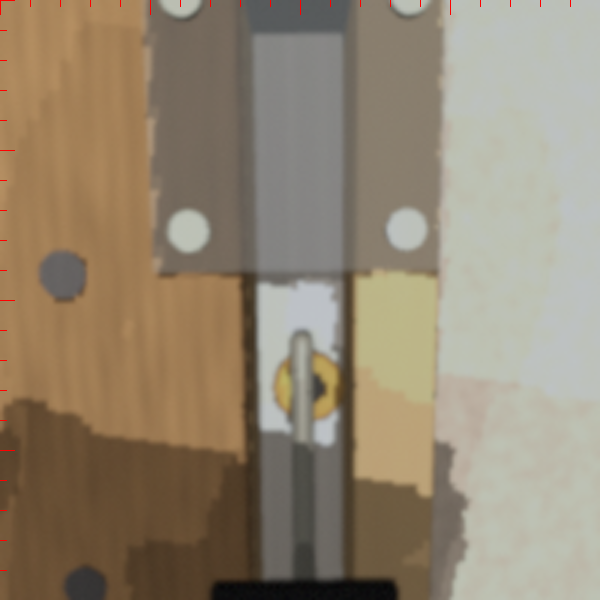

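>>> step_arm:
  commands:
    - [[-0.075,-0.0125,-0.0015],0]
    - [[-0.075,-0.0125,-0.0015],0]
    - [[-0.075,-0.0125,-0.0015],0]
    - [[-0.075,-0.0125,-0.001],0]
    - [[-0.075,-0.0125,0.001],0]

```text
time_s: 18.25
eef_pos: [548.1, 87.8, 158.0]
ee_rot: [0.049, 0.705, 0.049, -0.705]
force: [1.0, 0.4, -1.7]
grip_width: 0.227
```

>>> step_arm:
  commands:
    - [[-0.075,-0.0125,0.004],0]
    - [[-0.075,-0.0125,0.0063],0]
    - [[-0.075,-0.0125,0.0063],0]
    - [[-0.075,-0.0125,0.0063],0]
    - [[-0.075,-0.0125,0.0063],0]

```text
time_s: 18.75
eef_pos: [533.1, 85.3, 159.2]
ee_rot: [0.049, 0.705, 0.049, -0.705]
force: [0.6, 0.2, -1.6]
grip_width: 0.229
```

```bash
python3 look.py w12
```

```text
{'time_s': 18.8, 'eef_pos': array([532.788,  85.256, 159.253]), 'force': array([ 0.534,  0.119, -1.305]), 'wrist_torque': array([ 0.006, -0.04 ,  0.01 ]), 'grip_width': 0.22241735708376656}
```

View pics/w12.png

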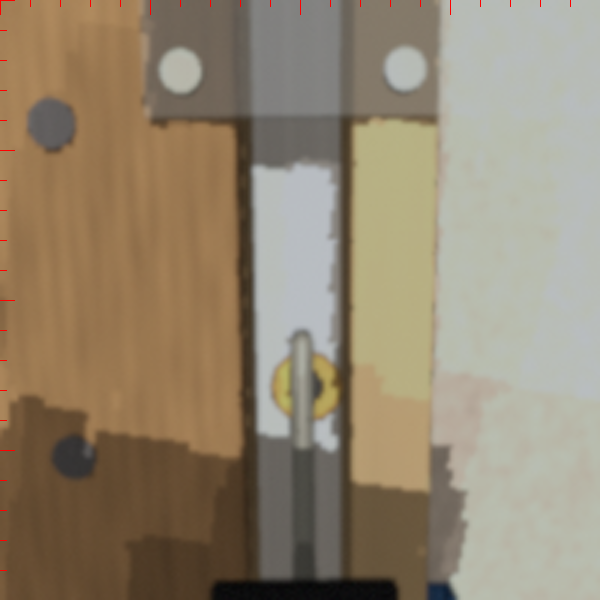

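>>> step_arm:
  commands:
    - [[-0.075,-0.0108,0.006],0]
    - [[-0.075,-0.0108,0.006],0]
    - [[-0.075,-0.0108,0.006],0]
    - [[-0.075,-0.0108,0.006],0]
    - [[-0.075,-0.0108,0.006],0]

```text
time_s: 19.3
eef_pos: [518.1, 83.1, 160.4]
ee_rot: [-0.049, -0.705, -0.049, 0.705]
force: [-0.0, -0.3, -1.1]
grip_width: 0.224
```

>>> step_arm:
  commands:
    - [[-0.075,-0.0108,0.006],0]
    - [[-0.075,-0.0108,0.006],0]
    - [[-0.075,-0.0108,0.006],0]
    - [[-0.075,-0.0108,0.006],0]
    - [[-0.075,-0.0108,0.006],0]

```text
time_s: 19.8
eef_pos: [503.1, 81.0, 161.6]
ee_rot: [0.049, 0.705, 0.049, -0.705]
force: [0.5, 0.1, -0.9]
grip_width: 0.226
```

>>> step_arm:
  commands:
    - [[-0.075,-0.0108,0.006],0]
    - [[-0.075,-0.0108,0.006],0]
    - [[-0.075,-0.0108,0.006],0]
    - [[-0.075,-0.0108,0.006],0]
    - [[-0.075,-0.0108,0.006],0]

```text
time_s: 20.3
eef_pos: [488.1, 78.8, 162.8]
ee_rot: [-0.049, -0.705, -0.049, 0.705]
force: [0.0, -0.4, -1.6]
grip_width: 0.222
```

```bash
python3 look.py w13
```

```text
{'time_s': 20.35, 'eef_pos': array([487.754,  78.816, 162.8  ]), 'force': array([ 0.099, -0.192, -1.395]), 'wrist_torque': array([ 0.006, -0.071,  0.008]), 'grip_width': 0.22297864967869482}
```

View pics/w13.png

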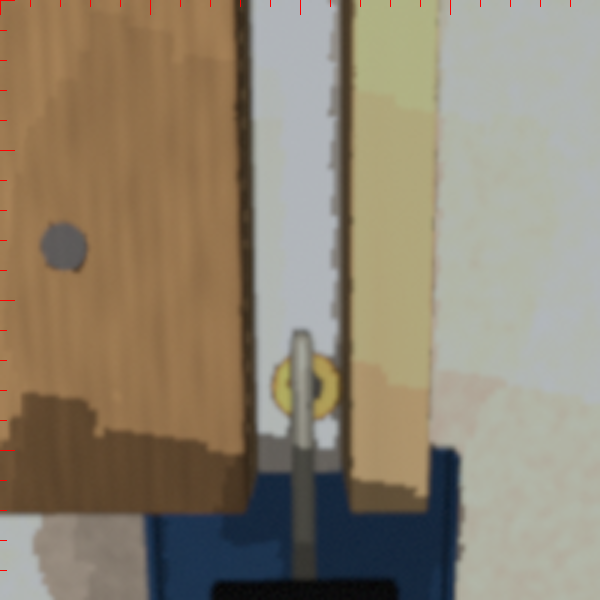

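>>> step_arm:
  commands:
    - [[-0.075,-0.0104,0.006],0]
    - [[-0.075,-0.0104,0.006],0]
    - [[-0.075,-0.0104,0.006],0]
    - [[-0.075,-0.0104,0.006],0]
    - [[-0.075,-0.0104,0.006],0]

```text
time_s: 20.85
eef_pos: [473.1, 76.7, 164.0]
ee_rot: [-0.049, -0.705, -0.049, 0.705]
force: [0.6, 0.9, -2.2]
grip_width: 0.229
```

>>> step_arm:
  commands:
    - [[-0.05,-0.007,0.004],0]
    - [[-0.05,-0.007,0.004],0]
    - [[-0.05,-0.007,0.004],0]
    - [[-0.05,-0.007,0.004],0]
    - [[-0.05,-0.007,0.004],0]

```text
time_s: 21.35
eef_pos: [463.2, 75.4, 164.8]
ee_rot: [0.049, 0.705, 0.049, -0.705]
force: [0.0, -0.2, -1.8]
grip_width: 0.226
```

```bash
python3 look.py w14
```

```text
{'time_s': 21.4, 'eef_pos': array([462.928,  75.358, 164.767]), 'force': array([ 0.171,  0.636, -1.098]), 'wrist_torque': array([-0.03 , -0.009,  0.016]), 'grip_width': 0.22444966342408887}
```

View pics/w14.png

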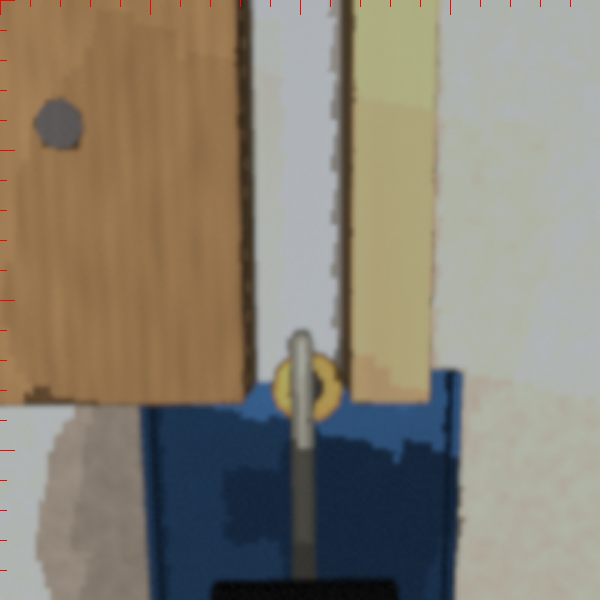

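>>> step_arm:
  commands:
    - [[-0.05,-0.007,0.004],0]
    - [[-0.05,-0.007,0.004],0]
    - [[-0.05,-0.007,0.004],0]
    - [[-0.05,-0.007,0.003],0]
    - [[-0.05,-0.007,0.003],0]

```text
time_s: 21.9
eef_pos: [453.2, 73.9, 165.5]
ee_rot: [-0.049, -0.705, -0.049, 0.705]
force: [0.7, 0.5, -1.5]
grip_width: 0.222
```

```bash
python3 look.py w15
```

```text
{'time_s': 21.95, 'eef_pos': array([452.947,  73.949, 165.494]), 'force': array([ 0.453, -0.268, -1.569]), 'wrist_torque': array([0.066, 0.058, 0.043]), 'grip_width': 0.22237243952221702}
```

View pics/w15.png

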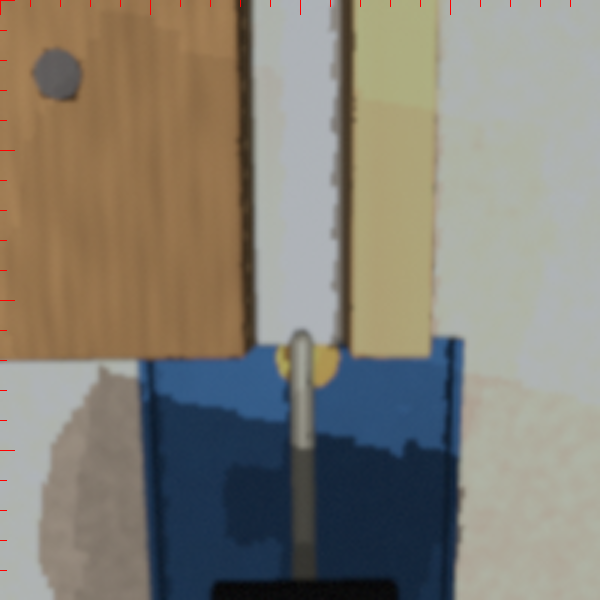

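```bash
python3 - <<'E'
from h import *
import pickle
w,st=pickle.load(open("w15.pkl","rb"))
C=lambda x,y:(180+x/3,30+y/3)
c,s_=np.cos(.139),np.sin(.139)
f=lambda p:np.round([c*p[0]+s_*p[1],-s_*p[0]+c*p[1]],1)
print("mouth90",f(onz(w,*C(400,356),90)),"mouthfloor",f(onz(w,*C(320,345),41.7)),f(onz(w,*C(270,345),41.7)))
for z in(7,10,15,20): print(z,"nut front",f(onz(w,*C(312,388),z)),"L",f(onz(w,*C(276,355),z)),"R",f(onz(w,*C(341,355),z)))
print("foot end",f(onz(w,*C(301,330),st["eef_pos"][2]-102.6)))
E
```

```text
mouth90 [512.1 -11.3] mouthfloor [511.5   5.9] [511.5  19.7]
7 nut front [495.9   7.9] L [506.2  19.2] R [506.2  -1.3]
10 nut front [496.2   7.9] L [506.5  19.1] R [506.4  -1.2]
15 nut front [496.7   7.9] L [506.8  18.9] R [506.8  -1. ]
20 nut front [497.3   8. ] L [507.2  18.8] R [507.1  -0.8]
foot end [516.6  11.1]
```

>>> step_arm:
  commands:
    - [[0,0,0.4],0]
    - [[-0.5,-0.07,0.4],0]
    - [[-0.5,-0.07,0],0]
    - [[-0.5,-0.07,0],0]
    - [[0,0,0],0]

```text
time_s: 22.45
eef_pos: [391.8, 65.6, 197.6]
ee_rot: [-0.048, -0.705, -0.049, 0.706]
force: [0.4, -0.7, -1.8]
grip_width: 0.225
```

>>> step_arm:
  commands:
    - [[0,0,0],0]

```text
time_s: 22.55
eef_pos: [393.7, 65.5, 197.8]
ee_rot: [0.048, 0.706, 0.048, -0.705]
force: [0.6, -0.8, -1.3]
grip_width: 0.223
```

```bash
sed -i 's/180,30,200,200,3/180,30,200,200,4/' look.py; python3 look.py w16; python3 - <<'E'
from h import *
from rig import capture
t=capture("top");s=capture("side");import pickle;pickle.dump((t,s),open("ts16.pkl","wb"))
a=cv2.resize(t["image"][170:250,230:310],None,fx=5,fy=5,interpolation=cv2.INTER_CUBIC)
b=cv2.resize(s["image"][190:270,250:330],None,fx=5,fy=5,interpolation=cv2.INTER_CUBIC)
cv2.imwrite("pics/ts16.png",np.hstack([a,b]))
E
```

```text
{'time_s': 22.6, 'eef_pos': array([393.928,  65.516, 197.692]), 'force': array([ 0.193,  0.473, -1.485]), 'wrist_torque': array([0.028, 0.01 , 0.021]), 'grip_width': 0.2232419109071106}
```

View pics/w16.png

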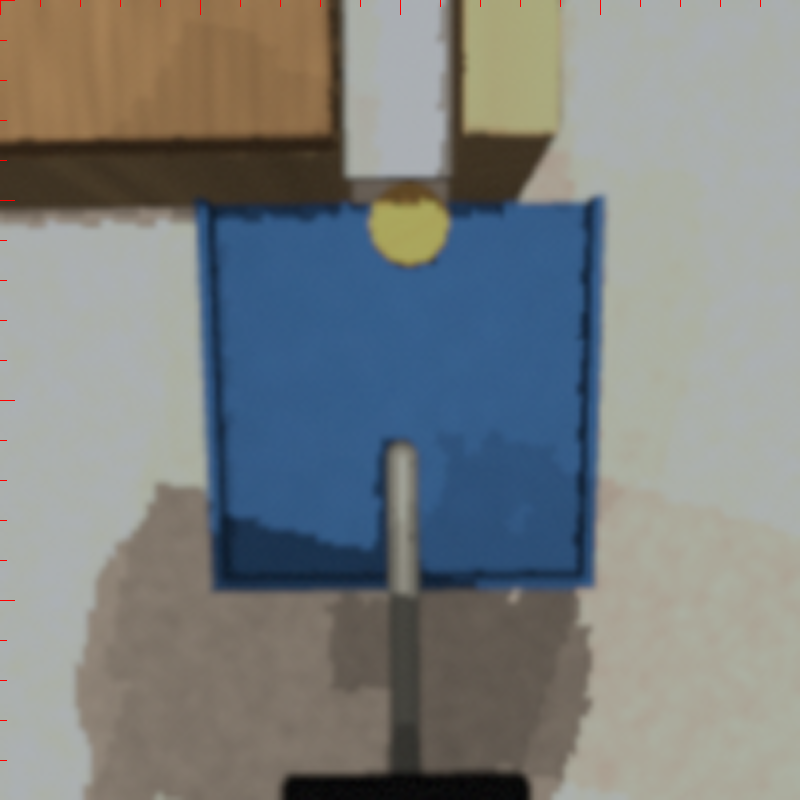

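View pics/ts16.png

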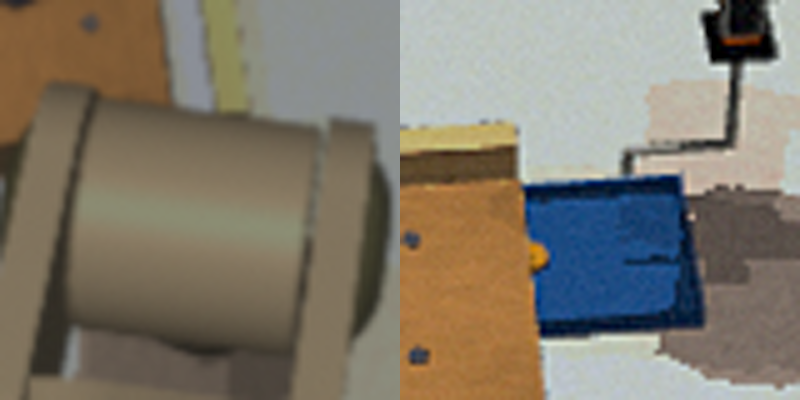

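```bash
python3 - <<'E'
from h import *
import pickle
w,st=pickle.load(open("w16.pkl","rb"))
C=lambda x,y:(180+x/4,30+y/4)
c,s_=np.cos(.139),np.sin(.139)
f=lambda p:np.round([c*p[0]+s_*p[1],-s_*p[0]+c*p[1]],1)
print("mouth90",f(onz(w,*C(250,141),90)),f(onz(w,*C(510,133),90)),"mouthfloor",f(onz(w,*C(400,177),41.7)))
print("bench under mouth",f(onz(w,*C(280,205),4)),f(onz(w,*C(500,205),4)),"tray rim near",f(onz(w,*C(400,588),16)), "tray wall side start",f(onz(w,*C(203,200),16)),f(onz(w,*C(600,196),16)))
for z in(10,14): print(z,"front",f(onz(w,*C(409,266),z)),"rear",f(onz(w,*C(409,188),z)),"L",f(onz(w,*C(369,226),z)),"R",f(onz(w,*C(449,226),z)))
E
```

```text
mouth90 [510.7  38.5] [511.9  -9.2] mouthfloor [511.6  11.2]
bench under mouth [510.9  41.6] [510.7 -13.9] tray rim near [415.1  11.7] tray wall side start [510.7  59.2] [511.3 -37.3]
10 front [495.5   9.1] rear [513.9   9.1] L [505.  19.] R [505.   -0.8]
14 front [495.1   9.1] rear [513.4   9.1] L [504.6  18.9] R [504.5  -0.7]
```

>>> step_arm:
  commands:
    - [[0.6,0.066,0],0]
    - [[0.592,0.066,0],0]
    - [[0,0,-0.7],0]
    - [[0,0,-0.6],0]
    - [[0,0,-0.15],0]

```text
time_s: 23.2
eef_pos: [440.3, 71.0, 137.3]
ee_rot: [-0.048, -0.704, -0.049, 0.707]
force: [-0.3, -0.5, -1.5]
grip_width: 0.221
```

>>> step_arm:
  commands:
    - [[0,0,0],0]
    - [[0,0,0],0]

```text
time_s: 23.4
eef_pos: [441.7, 70.8, 140.5]
ee_rot: [0.049, 0.706, 0.048, -0.705]
force: [-0.3, 0.2, -1.7]
grip_width: 0.22
```

```bash
python3 look.py w17
```

```text
{'time_s': 23.45, 'eef_pos': array([441.742,  70.806, 140.6  ]), 'force': array([-0.188,  0.095, -1.788]), 'wrist_torque': array([-0.057,  0.006, -0.036]), 'grip_width': 0.22356155768519645}
```

View pics/w17.png

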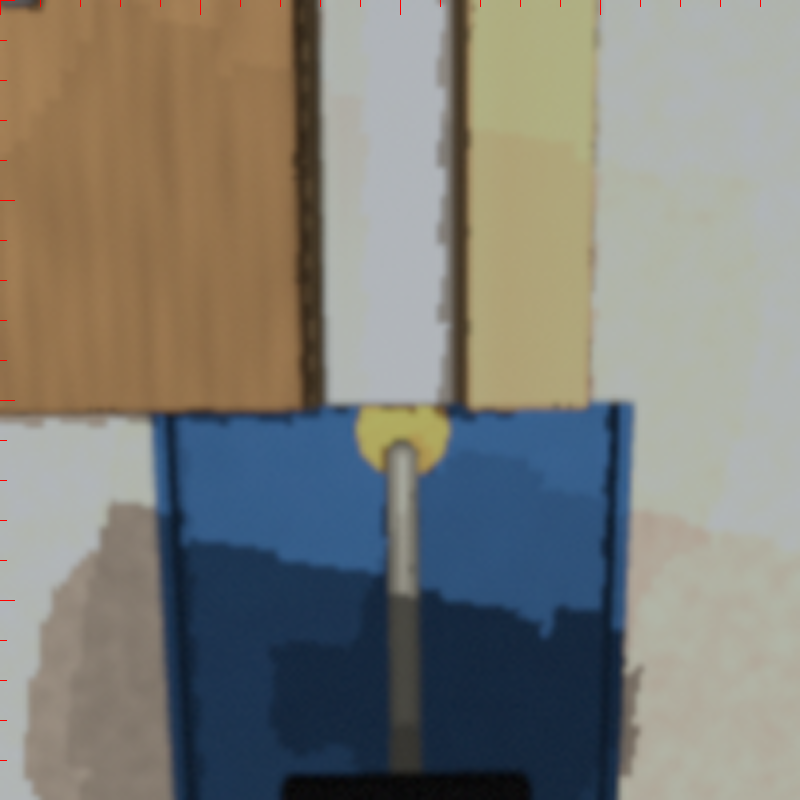

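>>> step_arm:
  commands:
    - [[0,0,-0.05],0]
    - [[0,0,-0.05],0]
    - [[0,0,-0.02],0]
    - [[0,0,0],0]

```text
time_s: 23.85
eef_pos: [441.0, 70.8, 134.7]
ee_rot: [-0.049, -0.705, -0.049, 0.705]
force: [0.4, 0.4, -1.5]
grip_width: 0.223
```

>>> step_arm:
  commands:
    - [[0,0,-0.01],0]
    - [[0,0,-0.01],0]
    - [[0,0,0],0]

```text
time_s: 24.15
eef_pos: [441.0, 70.9, 133.9]
ee_rot: [-0.049, -0.705, -0.049, 0.705]
force: [-0.5, -0.3, -1.5]
grip_width: 0.226
```

>>> step_arm:
  commands:
    - [[0,0,-0.01],0]
    - [[0,0,0],0]

```text
time_s: 24.35
eef_pos: [441.1, 70.8, 133.5]
ee_rot: [0.049, 0.705, 0.049, -0.705]
force: [0.7, 0.1, -0.9]
grip_width: 0.221
```

>>> step_arm:
  commands:
    - [[0,0,-0.01],0]
    - [[0,0,0],0]

```text
time_s: 24.55
eef_pos: [441.1, 70.9, 133.2]
ee_rot: [0.049, 0.705, 0.049, -0.705]
force: [-0.3, -0.4, 0.1]
grip_width: 0.222
```

>>> step_arm:
  commands:
    - [[0,0,-0.008],0]
    - [[0,0,0],0]

```text
time_s: 24.75
eef_pos: [441.1, 70.8, 133.0]
ee_rot: [0.049, 0.706, 0.049, -0.705]
force: [-0.8, 0.2, 3.1]
grip_width: 0.223
```

>>> step_arm:
  commands:
    - [[-0.05,-0.007,0],0]
    - [[-0.05,-0.007,0],0]
    - [[-0.05,-0.007,0],0]
    - [[-0.05,-0.007,0],0]

```text
time_s: 25.15
eef_pos: [432.5, 69.7, 132.5]
ee_rot: [-0.048, -0.705, -0.049, 0.706]
force: [0.7, -0.4, -2.2]
grip_width: 0.223
```

>>> step_arm:
  commands:
    - [[-0.05,-0.007,0],0]
    - [[-0.05,-0.007,0],0]
    - [[-0.05,-0.007,0],0]
    - [[-0.05,-0.007,0],0]

```text
time_s: 25.55
eef_pos: [424.8, 68.6, 132.7]
ee_rot: [-0.049, -0.705, -0.049, 0.705]
force: [-0.4, 0.7, -1.8]
grip_width: 0.221
```

```bash
python3 look.py w18
```

```text
{'time_s': 25.6, 'eef_pos': array([424.573,  68.587, 132.706]), 'force': array([-0.169,  0.522, -1.658]), 'wrist_torque': array([ 0.004, -0.01 , -0.013]), 'grip_width': 0.22282629043872046}
```

View pics/w18.png

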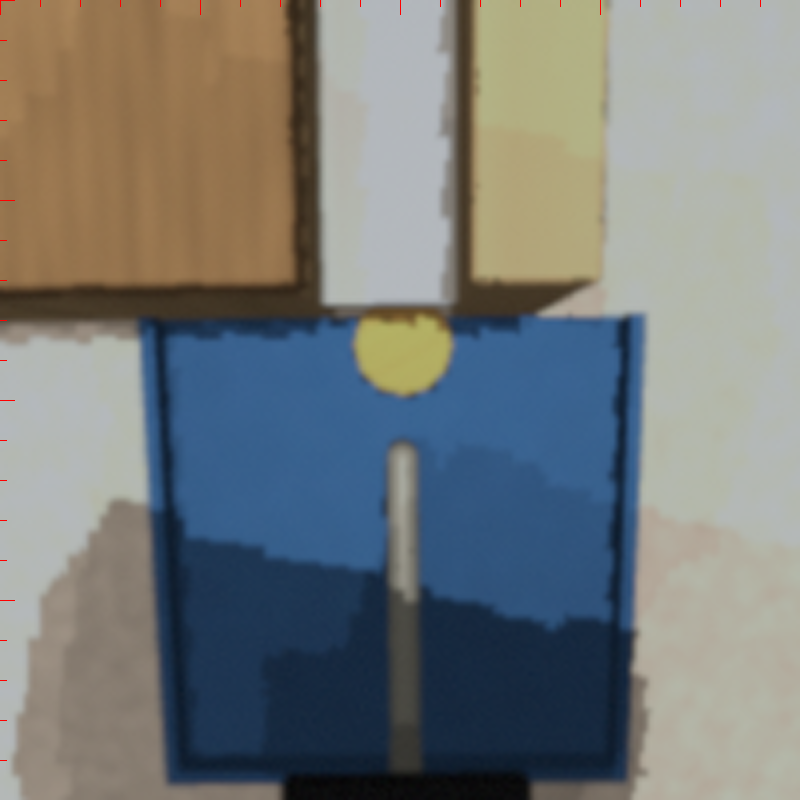

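```bash
python3 - <<'E'
from h import *
import pickle
for n,s in(("w16",4),("w18",4)):
    w,st=pickle.load(open(n+".pkl","rb")); im=w["image"]
    hsv=cv2.cvtColor(im,cv2.COLOR_BGR2HSV)
    m=cv2.inRange(hsv,(18,90,60),(38,255,255)); 
    # restrict: connected comp nearest expected
    k,l,stt,ce=cv2.connectedComponentsWithStats(m[70:130,260:310]); 
    i=1+np.argmax(stt[1:,4]); ys,xs=np.where(l==i); xs=xs+260; ys=ys+70
    c,s_=np.cos(.139),np.sin(.139)
    f=lambda p:np.array([c*p[0]+s_*p[1],-s_*p[0]+c*p[1]])
    cnt,_=cv2.findContours((l==i).astype(np.uint8),cv2.RETR_EXTERNAL,cv2.CHAIN_APPROX_NONE)
    pts=max(cnt,key=len)[:,0,:]+[260,70]
    P=np.array([f(onz(w,u,v,10.0)) for u,v in pts])
    # front half arc fit with fixed radius 10
    lo=P[P[:,0]<P[:,0].min()+11]
    from scipy.optimize import least_squares
    r=least_squares(lambda q:np.hypot(lo[:,0]-q[0],lo[:,1]-q[1])-q[2],[lo[:,0].mean(),lo[:,1].mean(),10])
    r2=least_squares(lambda q:np.hypot(lo[:,0]-q[0],lo[:,1]-q[1])-10,[lo[:,0].mean(),lo[:,1].mean()])
    print(n,stt[i],r.x.round(2),r2.x.round(2),"cam",f(w["origin"]).round(1))
w,st=pickle.load(open("w18.pkl","rb"))
C=lambda x,y:(180+x/4,30+y/4)
print("mouth: tray edge",f(onz(w,*C(250,318),4)),f(onz(w,*C(560,316),4)),"strip",f(onz(w,*C(400,305),41.7)),"tops",f(onz(w,*C(200,287),90)),f(onz(w,*C(530,281),90)),"tray near rim",f(onz(w,*C(230,780),16)),"side rims",f(onz(w,*C(150,317),16)),f(onz(w,*C(638,314),16)))
E
```

```text
w16 [ 13   6  19  20 289] [505.68   9.46   8.77] [507.3    9.44] cam [467.4  10.1]
w18 [  9  37  23  21 391] [505.92   9.8    8.84] [507.44   9.87] cam [498.8   8.8]
mouth: tray edge [511.35982746  40.83704011] [511.58148499 -22.95452755] strip [511.61026745   9.78963716] tops [511.38985244  37.00597116] [511.9939027   -8.23877295] tray near rim [415.35213352  47.03227129] side rims [511.15423941  59.05983912] [511.42569302 -36.84203148]
```

```bash
python3 - <<'E'
from h import *
import pickle
w,st=pickle.load(open("w18.pkl","rb"))
C=lambda x,y:(180+x/4,30+y/4)
c,s_=np.cos(.139),np.sin(.139)
f=lambda p:np.array([c*p[0]+s_*p[1],-s_*p[0]+c*p[1]]).round(2)
print("TCP",f(st["eef_pos"]),"foot end",f(onz(w,*C(402,441),30)),"foot L/R",f(onz(w,*C(387,500),30)),f(onz(w,*C(419,500),30)))
print("gap edges z90 ",f(onz(w,*C(299,283),90)),f(onz(w,*C(470,281),90)),"strip",f(onz(w,*C(320,304),41.7)),f(onz(w,*C(452,304),41.7)))
print("nut L R front",f(onz(w,*C(353,347),10)),f(onz(w,*C(453,347),10)),f(onz(w,*C(403,396),10)),"wall outer",f(onz(w,*C(605,270),90)),"tray",f(onz(w,*C(144,330),16)),f(onz(w,*C(640,330),16)))
E
```

```text
TCP [429.98   9.1 ] foot end [487.55   9.56] foot L/R [476.46  12.48] [476.44   6.35]
gap edges z90  [511.81  23.4 ] [ 5.1199e+02 -2.0000e-02] strip [511.84  23.83] [511.76   0.67]
nut L R front [505.3   19.46] [505.25  -0.74] [495.61   9.39] wall outer [513.47 -18.49] tray [508.7   60.37] [508.39 -37.36]
```

>>> step_arm:
  commands:
    - [[0.052,-0.373,0],0]
    - [[0,0,-0.07],0]
    - [[0.25,0.035,0],0]
    - [[0.2,0.028,0],0]
    - [[0,0,0],0]

```text
time_s: 26.1
eef_pos: [446.2, 56.6, 130.0]
ee_rot: [0.049, 0.706, 0.049, -0.705]
force: [-0.2, -0.4, -1.9]
grip_width: 0.223
```

```bash
python3 look.py w19; python3 - <<'E'
from h import *
import pickle
w,st=pickle.load(open("w19.pkl","rb"))
c,s_=np.cos(.139),np.sin(.139)
print(c*st["eef_pos"][0]+s_*st["eef_pos"][1],-s_*st["eef_pos"][0]+c*st["eef_pos"][1])
E
```

```text
{'time_s': 26.15, 'eef_pos': array([445.55 ,  56.588, 129.849]), 'force': array([ 0.5  , -0.061, -1.704]), 'wrist_torque': array([-0.007,  0.04 ,  0.   ]), 'grip_width': 0.2289416151597981}
449.0934737072465 -5.690311326000121
```

View pics/w19.png

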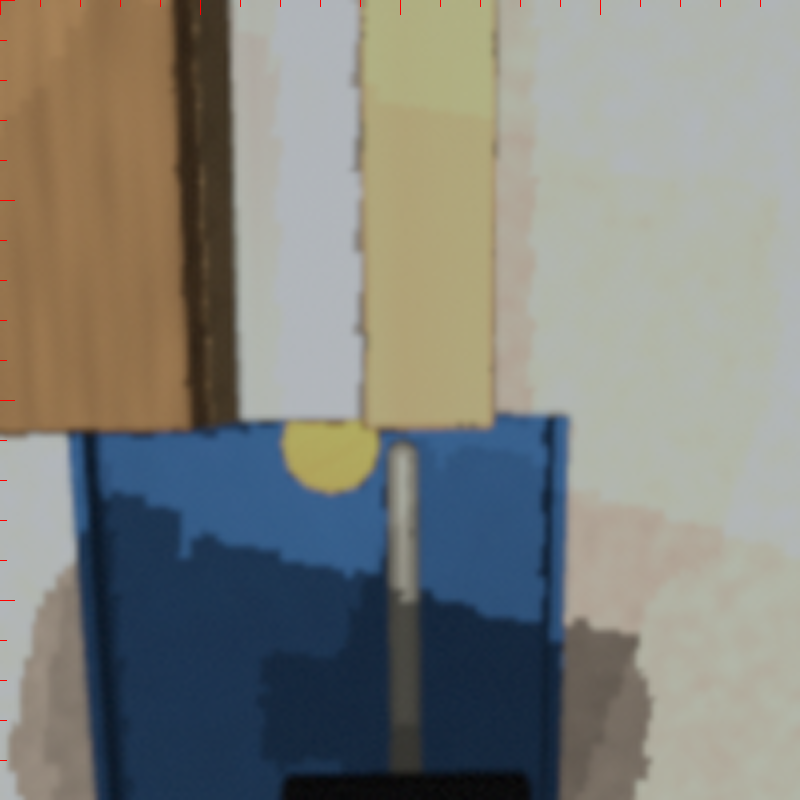

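>>> step_arm:
  commands:
    - [[0.05,0.007,0],0]
    - [[0.05,0.007,0],0]
    - [[0,0,0],0]
    - [[0,0,0],0]

```text
time_s: 26.55
eef_pos: [449.1, 56.8, 130.0]
ee_rot: [-0.049, -0.705, -0.049, 0.705]
force: [0.2, 1.1, -1.2]
grip_width: 0.224
```

```bash
python3 look.py w20; python3 - <<'E'
from h import *
import pickle
w,st=pickle.load(open("w20.pkl","rb"))
c,s_=np.cos(.139),np.sin(.139)
print(c*st["eef_pos"][0]+s_*st["eef_pos"][1],-s_*st["eef_pos"][0]+c*st["eef_pos"][1])
E
```

```text
{'time_s': 26.6, 'eef_pos': array([449.011,  56.769, 129.977]), 'force': array([ 0.116, -0.145, -1.679]), 'wrist_torque': array([-0.032, -0.002, -0.017]), 'grip_width': 0.2244331795861452}
452.54617503304684 -5.990133282012451
```

View pics/w20.png

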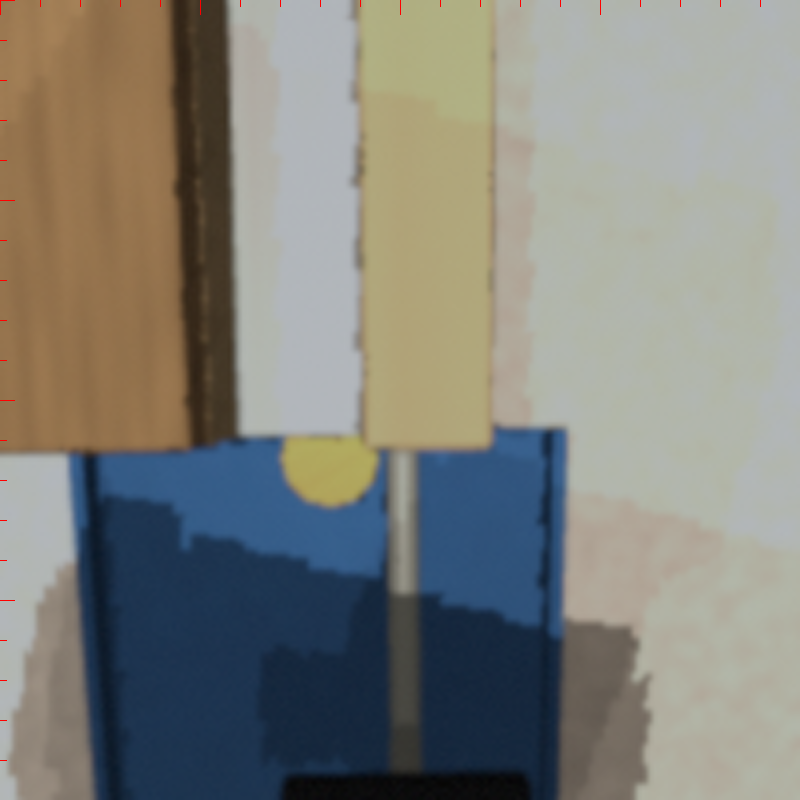

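>>> step_arm:
  commands:
    - [[-0.005,0.037,0],0]
    - [[-0.016,0.0355,0],0]
    - [[-0.016,0.0355,0],0]
    - [[-0.016,0.0355,0],0]
    - [[-0.016,0.0355,0],0]

```text
time_s: 27.1
eef_pos: [446.3, 64.1, 130.0]
ee_rot: [0.049, 0.705, 0.049, -0.705]
force: [0.7, 0.2, -2.0]
grip_width: 0.223
```

```bash
python3 look.py w21
```

```text
{'time_s': 27.15, 'eef_pos': array([446.197,  64.203, 129.98 ]), 'force': array([ 0.453, -0.704, -2.235]), 'wrist_torque': array([-0.051, -0.008, -0.003]), 'grip_width': 0.2274780473146646}
```

View pics/w21.png

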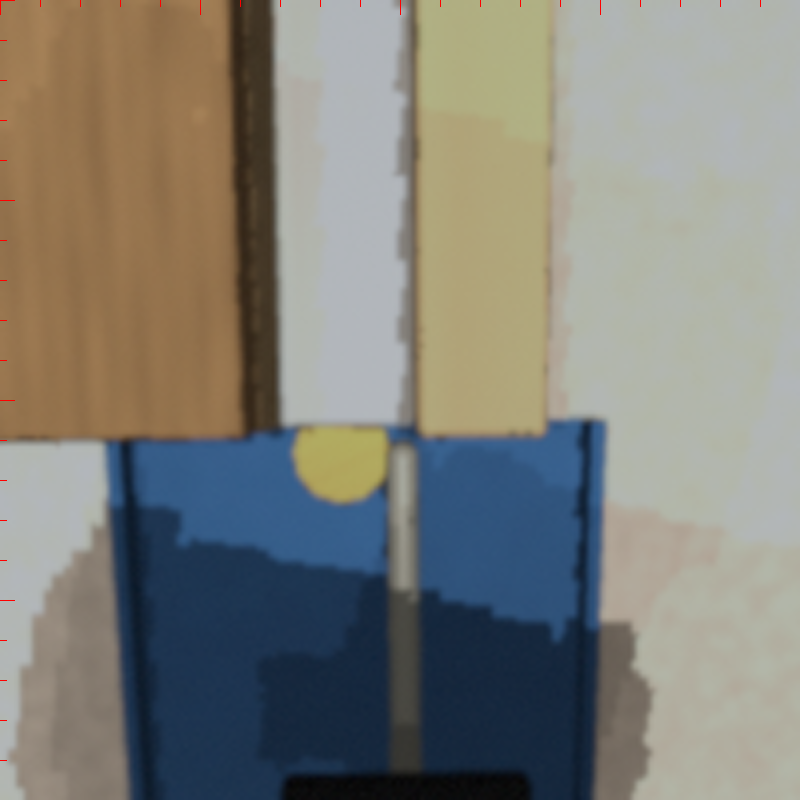

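>>> step_arm:
  commands:
    - [[-0.016,0.0355,0],0]
    - [[-0.016,0.0355,0],0]
    - [[-0.016,0.0355,0],0]
    - [[-0.016,0.0355,0],0]
    - [[-0.016,0.0355,0],0]

```text
time_s: 27.65
eef_pos: [443.1, 71.1, 130.0]
ee_rot: [0.048, 0.705, 0.049, -0.705]
force: [0.2, 0.1, -1.9]
grip_width: 0.222
```

```bash
python3 look.py w22
```

```text
{'time_s': 27.7, 'eef_pos': array([443.029,  71.393, 129.952]), 'force': array([ 0.067,  0.787, -1.872]), 'wrist_torque': array([-0.014,  0.001, -0.016]), 'grip_width': 0.22056220510767854}
```

View pics/w22.png

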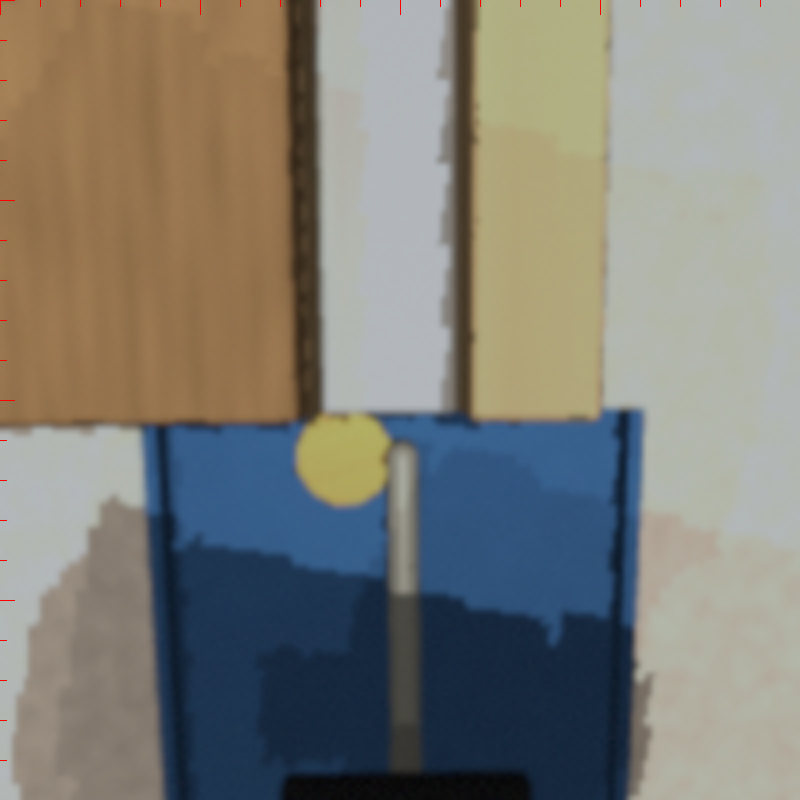

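>>> step_arm:
  commands:
    - [[-0.018,0.0355,0],0]
    - [[-0.018,0.0355,0],0]
    - [[-0.018,0.0355,0],0]
    - [[-0.018,0.0355,0],0]
    - [[-0.018,0.0355,0],0]

```text
time_s: 28.2
eef_pos: [439.5, 78.3, 130.0]
ee_rot: [0.049, 0.705, 0.049, -0.705]
force: [-0.5, -0.1, -2.0]
grip_width: 0.222
```

>>> step_arm:
  commands:
    - [[0.009,-0.07,0],0]
    - [[0,0,0.5],0]
    - [[-0.6,-0.2,0.5],0]
    - [[-0.6,-0.5,0.5],0]
    - [[0,0,0],0]

```text
time_s: 28.7
eef_pos: [391.1, 46.2, 191.9]
ee_rot: [0.049, 0.707, 0.048, -0.704]
force: [-0.0, -0.4, -1.6]
grip_width: 0.222
```

```bash
python3 look.py w23; python3 - <<'E'
from h import *
import pickle
w,st=pickle.load(open("w23.pkl","rb")); cv2.imwrite("pics/w23f.png",w["image"])
E
```

```text
{'time_s': 28.75, 'eef_pos': array([391.903,  46.688, 190.968]), 'force': array([-0.008, -0.304, -1.976]), 'wrist_torque': array([ 0.003, -0.023,  0.031]), 'grip_width': 0.22728600990150258}
```

View pics/w23f.png

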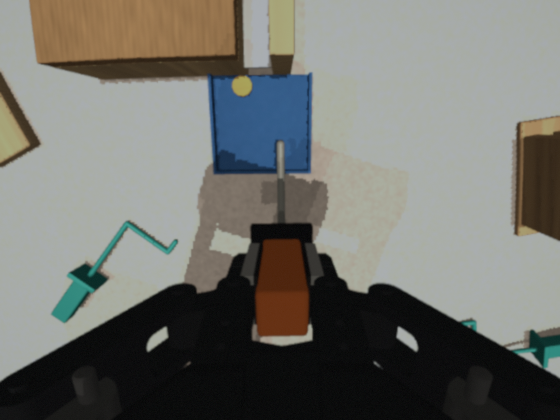

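```bash
python3 - <<'E'
from h import *
import pickle
w,st=pickle.load(open("w23.pkl","rb"))
c,s_=np.cos(.139),np.sin(.139)
f=lambda p:np.array([c*p[0]+s_*p[1],-s_*p[0]+c*p[1]]).round(1)
crop(w["image"],200,50,120,130,5,"pics/w23c.png")
print(f(onz(w,242,86,10)),"front",f(onz(w,242,96.5,10)),"tray near rim",f(onz(w,240,173,16)), "mouth tray",f(onz(w,300,75,4)))
E
```

```text
[500.3  29.3] front [490.5  29.6] tray near rim [415.6  33.5] mouth tray [511.1 -27.6]
```

View pics/w23c.png

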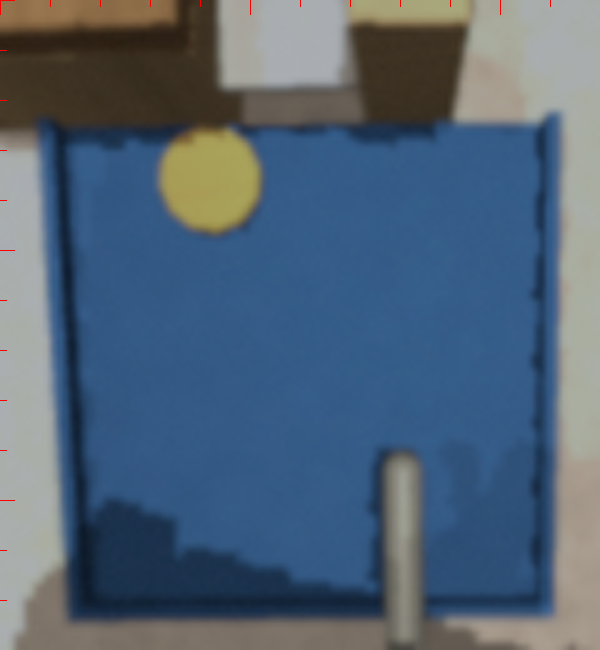

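>>> step_arm:
  commands:
    - [[0,0,0.6],0]
    - [[0,0,0.9],0]
    - [[0,-0.4,0.85],0.004]
    - [[0.132,-0.8,0],0.006]
    - [[0.132,-0.9,0],0.006]

```text
time_s: 29.25
eef_pos: [403.3, -37.2, 284.2]
ee_rot: [0.067, 0.704, 0.067, -0.703]
force: [0.1, -0.2, -2.0]
grip_width: 0.224
```

>>> step_arm:
  commands:
    - [[0.132,-0.9,0],0.006]
    - [[0.132,-0.9,0],0.006]
    - [[0.132,-0.9,0],0.006]
    - [[0.132,-0.9,0],0.006]
    - [[0.132,-0.9,0],0.005]

```text
time_s: 29.75
eef_pos: [429.4, -218.2, 283.0]
ee_rot: [-0.098, -0.7, -0.099, 0.7]
force: [1.0, -0.1, -1.3]
grip_width: 0.225
```

>>> step_arm:
  commands:
    - [[0.132,-0.68,0],0.003]
    - [[0,0,0],0]
    - [[0,0,0],0]

```text
time_s: 30.05
eef_pos: [434.4, -243.8, 282.9]
ee_rot: [-0.101, -0.699, -0.102, 0.7]
force: [0.6, 0.6, -1.3]
grip_width: 0.221
```

```bash
sed -i 's/180,30,200,200,4/180,60,200,200,4/' look.py; python3 look.py w24;python3 -c "
from rig import ctrl
from h import *
q=ctrl.sense()['ee_rot'];M=R.from_quat([q[1],q[2],q[3],q[0]]).as_matrix();print(M.round(4),np.arctan2(M[0,1],-M[1,1]))"
```

```text
{'time_s': 30.1, 'eef_pos': array([ 434.371, -243.216,  283.282]), 'force': array([ 0.623,  0.618, -1.535]), 'wrist_torque': array([0.004, 0.012, 0.005]), 'grip_width': 0.22587529002821952}
[[-8.000e-04  2.845e-01 -9.587e-01]
 [ 1.200e-03 -9.587e-01 -2.845e-01]
 [-1.000e+00 -1.300e-03  4.000e-04]] 0.2885163444847298
```

View pics/w24.png

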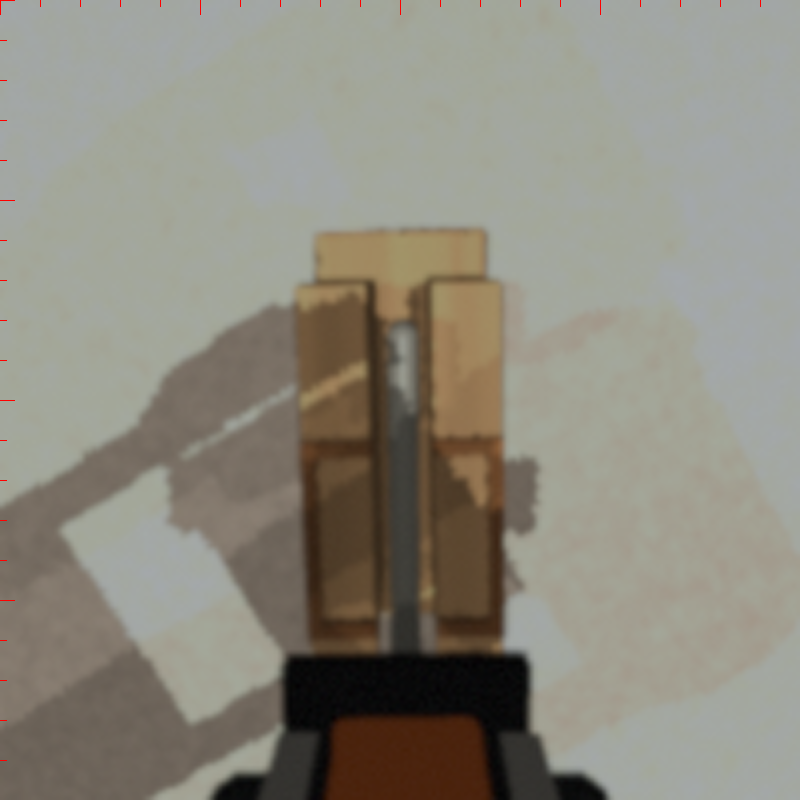

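>>> step_arm:
  commands:
    - [[0,-0.03,-0.5],0]
    - [[0,0,-0.5],0]
    - [[0,0,-0.5],0]
    - [[0,0,-0.2],0]
    - [[0,0,0],0]

```text
time_s: 30.6
eef_pos: [434.1, -244.2, 215.4]
ee_rot: [-0.101, -0.699, -0.102, 0.7]
force: [-0.9, -0.7, -1.5]
grip_width: 0.223
```

```bash
python3 look.py w25
```

```text
{'time_s': 30.65, 'eef_pos': array([ 434.371, -244.617,  216.371]), 'force': array([-0.11 ,  0.834, -0.962]), 'wrist_torque': array([-0.053,  0.006, -0.016]), 'grip_width': 0.22204780973142907}
```

View pics/w25.png

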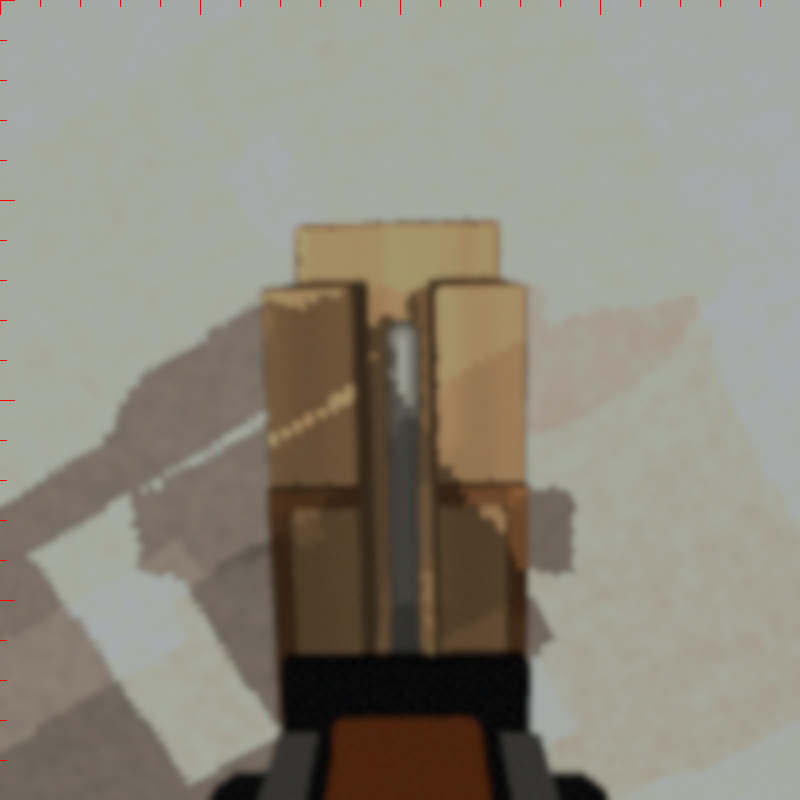

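>>> step_arm:
  commands:
    - [[-0.005,0.015,-0.7],0]
    - [[0,0,-0.7],0]
    - [[0,0,-0.4],0]
    - [[0,0,0],0]
    - [[0,0,0],0]

```text
time_s: 31.15
eef_pos: [434.5, -244.8, 145.3]
ee_rot: [0.102, 0.7, 0.101, -0.699]
force: [-0.2, 0.5, -1.4]
grip_width: 0.221
```

>>> step_arm:
  commands:
    - [[0,0,-0.1],0]
    - [[0,0,-0.05],0]
    - [[0,0,-0.05],0]
    - [[0,0,0],0]
    - [[0,0,0],0]

```text
time_s: 31.65
eef_pos: [434.0, -244.5, 136.1]
ee_rot: [0.102, 0.7, 0.102, -0.7]
force: [-0.3, -0.6, -1.1]
grip_width: 0.22
```

>>> step_arm:
  commands:
    - [[0,0,-0.02],0]
    - [[0,0,-0.02],0]
    - [[0,0,-0.01],0]
    - [[0,0,0],0]

```text
time_s: 32.05
eef_pos: [433.9, -244.5, 133.9]
ee_rot: [-0.102, -0.7, -0.102, 0.7]
force: [1.0, -0.2, -2.4]
grip_width: 0.225
```

>>> step_arm:
  commands:
    - [[0,0,-0.01],0]
    - [[0,0,0],0]

```text
time_s: 32.25
eef_pos: [434.0, -244.5, 133.6]
ee_rot: [0.102, 0.7, 0.102, -0.7]
force: [0.1, -0.3, -1.2]
grip_width: 0.224
```

```bash
python3 look.py w26
```

```text
{'time_s': 32.3, 'eef_pos': array([ 433.983, -244.512,  133.611]), 'force': array([ 0.353,  0.538, -2.006]), 'wrist_torque': array([-0.039,  0.009, -0.006]), 'grip_width': 0.22464430884266876}
```

View pics/w26.png

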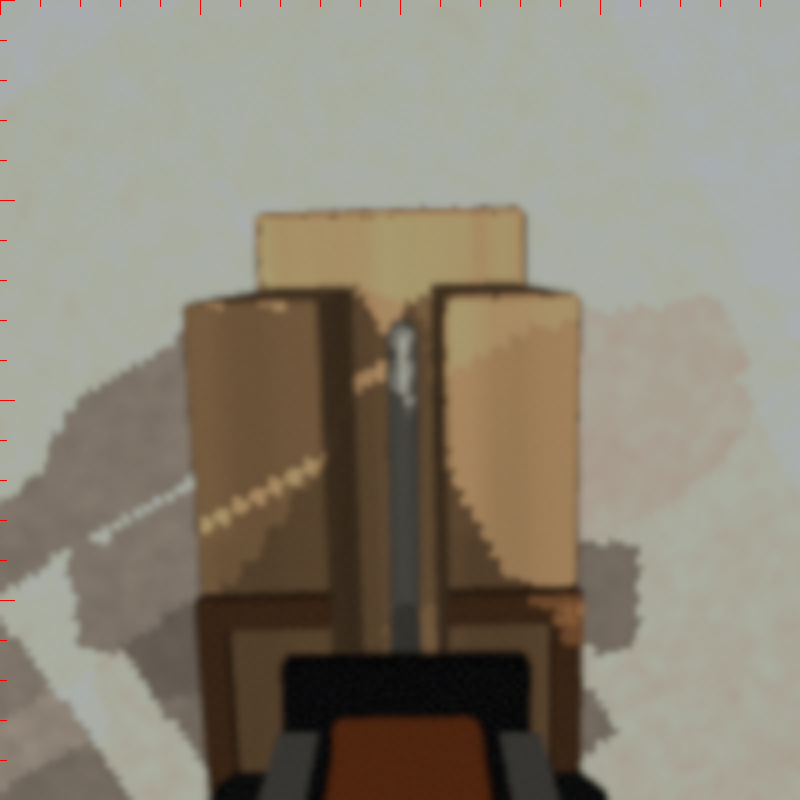

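>>> step_arm:
  commands:
    - [[-0.01,0.036,0],0]
    - [[0,0,-0.01],0]
    - [[0,0,0],0]

```text
time_s: 32.6
eef_pos: [433.6, -243.0, 133.6]
ee_rot: [0.102, 0.7, 0.102, -0.7]
force: [-2.7, 1.8, 6.0]
grip_width: 0.227
```

>>> step_arm:
  commands:
    - [[0,0,-0.01],0]
    - [[0,0,0],0]

```text
time_s: 32.8
eef_pos: [433.6, -243.0, 133.5]
ee_rot: [0.102, 0.7, 0.102, -0.7]
force: [-3.5, 2.7, 8.5]
grip_width: 0.22
```

>>> step_arm:
  commands:
    - [[0,0,-0.01],0]
    - [[0,0,0],0]

```text
time_s: 33.0
eef_pos: [433.6, -242.9, 133.5]
ee_rot: [0.102, 0.7, 0.101, -0.7]
force: [-5.0, 4.7, 13.5]
grip_width: 0.22
```

>>> step_arm:
  commands:
    - [[0,0,0.015],0]
    - [[0,0,0.01],0]
    - [[0,0,0],0]

```text
time_s: 33.3
eef_pos: [433.6, -243.0, 133.5]
ee_rot: [0.102, 0.7, 0.102, -0.7]
force: [-1.5, 1.5, 5.3]
grip_width: 0.224
```

>>> step_arm:
  commands:
    - [[0,0,0],0]
    - [[0,0,0],0]
    - [[0,0,0],0]
    - [[0,0,0],0]
    - [[0,0,0],0]
  gripper: -1

```text
time_s: 33.8
eef_pos: [433.6, -243.1, 133.3]
ee_rot: [0.102, 0.7, 0.102, -0.7]
force: [-0.1, 0.5, -0.3]
grip_width: 0.997
```

>>> step_arm:
  commands:
    - [[0,0,0],0]
    - [[0,0,0],0]
    - [[0,0,0.1],0]
    - [[0,0,0.3],0]
    - [[0,0,0.8],0]

```text
time_s: 34.3
eef_pos: [432.8, -242.4, 180.9]
ee_rot: [-0.1, -0.699, -0.103, 0.701]
force: [-0.1, 0.5, -0.1]
grip_width: 1.003
```

>>> step_arm:
  commands:
    - [[0,0,1],0]
    - [[0,0,1],0]
    - [[0,0,0.8],0]
    - [[0,0,0],0]
    - [[0,0,0],0]

```text
time_s: 34.8
eef_pos: [433.5, -243.0, 294.0]
ee_rot: [0.102, 0.7, 0.101, -0.7]
force: [-0.3, 0.2, 0.1]
grip_width: 1.0
```

```bash
python3 look.py w27; python3 - <<'E'
from h import *
from rig import capture
t=capture("top");s=capture("side");cv2.imwrite("pics/t27.png",t["image"]);cv2.imwrite("pics/s27.png",s["image"])
a=cv2.resize(t["image"][170:250,230:310],None,fx=5,fy=5,interpolation=cv2.INTER_CUBIC)
b=cv2.resize(s["image"][110:190,260:340],None,fx=5,fy=5,interpolation=cv2.INTER_CUBIC)
cv2.imwrite("pics/ts27.png",np.hstack([a,b]))
E
```

```text
{'time_s': 34.85, 'eef_pos': array([ 433.276, -242.807,  293.009]), 'force': array([ 0.016,  0.122, -0.327]), 'wrist_torque': array([-0.011, -0.027,  0.011]), 'grip_width': 1.0002581168557922}
```

View pics/w27.png

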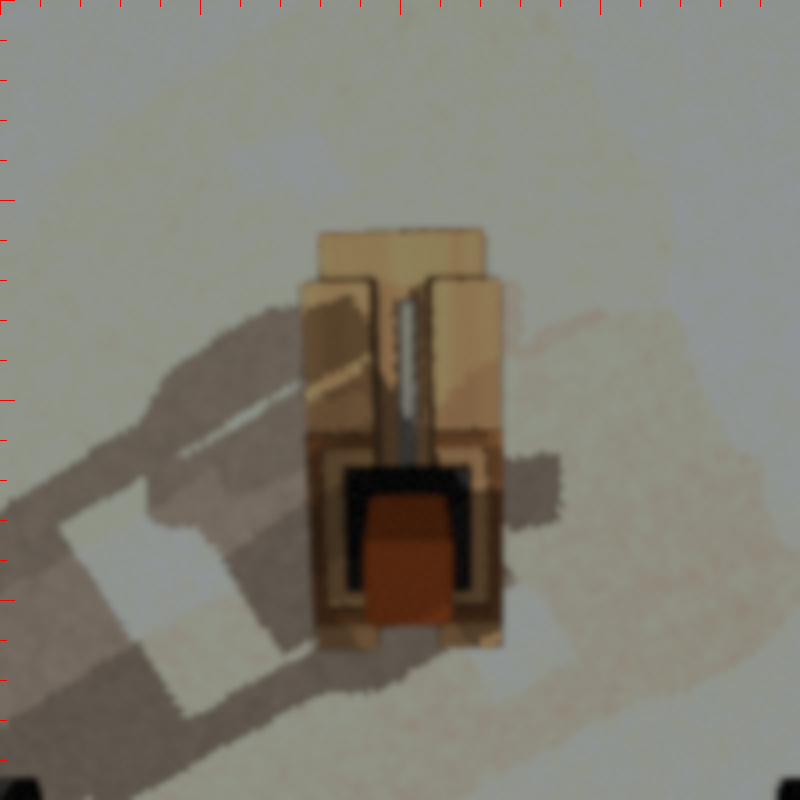

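View pics/ts27.png

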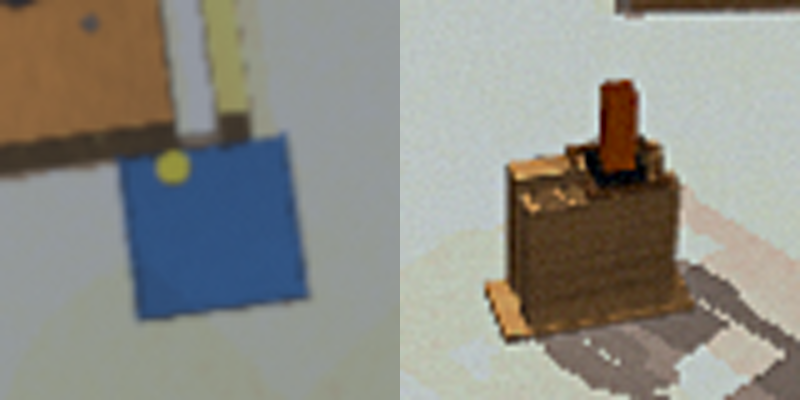

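View pics/t27.png

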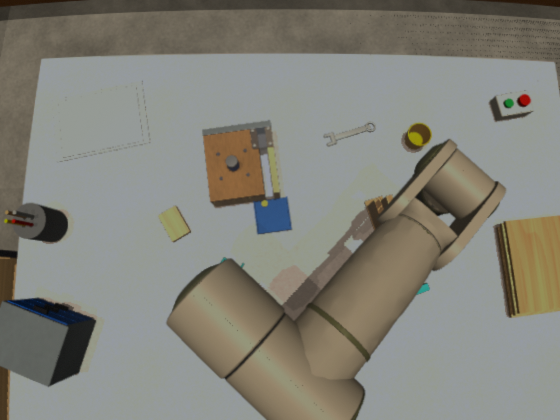

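The wrist view shows the rod hanging upright in its stand, with the collar inside the lips around crop (408,530). The top view shows the nut flat in the blue tray at (265,203) and the bystanders where they started. The gripper is clear, so I am handing in.

```bash
python3 -c "
from rig import ticket,ctrl
s=ctrl.sense();print(s['time_s'],s['dq'].round(3));print(ticket.finish_job())"
```

```text
34.95 [-0.     0.003 -0.002  0.     0.001 -0.002]
the job is handed in; nothing more can be done
None
```

The nut is lying flat in the blue tray and the rod is hanging back in its stand. I handed the job in at about 35 s of the 69 s; no verdict is reported.

- **Floor:** I felt it with the toe at three points, about bed x 20, 107 and 173 mm. From the guard it falls at about 0.023 rad to the bend, then rises at about 0.084 rad to the mouth.
- **Drawing the nut:** I hooked the toe behind the nut, checked in the wrist picture that it was past it, and drew the nut out about 0.5 to 1 mm above the felt floor.
- **Correction:** the nut dropped out but landed upside down only about 6 mm outside the mouth, too close to the 5 mm limit. Dragging it with the toe pressed on top slid off without moving it, so I pushed it sideways and outwards with the toe instead.

**Last checks:**
- **Nut:** about 11 mm outside the mouth and 18 mm left of the gap's middle, flat on the tray floor.
- **Rod:** in the wrist and side pictures it stands upright with the collar between the stand's lips. The gripper is open and well clear above it.
- **Bystanders:** they look unmoved by eye in the top picture; I did not measure them.
- **Forces:** against bed and nut, the readings I saw reached about 5.5 N after allowing for the rod's weight. Seating the rod in the stand pressed up to about 15 N on the same basis, on the stand only.

The side and top cameras disagreed by 5 to 8 mm in y, so I positioned by the wrist camera and by touch.

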